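# Snap the retaining ring onto the trolley axle

## Task

Fit the retaining ring that keeps the trolley wheel on its axle: take the snap-ring pliers out of the wooden tool block, put their pins into the eyes of the ring on the wooden post, squeeze to spread it no more than it needs, lift it off, feel for the axle and bring the ring gently down over its thick end onto the brass collar, and let it close fully round the groove. Do not overstretch the ring or touch it with the gripper, press only lightly, and leave the other things on the bench alone. Then stand the pliers upright back in their slot in the block.

Things in the scene. Friction and masses are not known exactly. Their poses are not given: they have to be found in the camera images.
- stand: fixed round wooden stand, 176 mm across, 18 mm high; origin: middle of its underside. A trolley wheel (black tyre 150 mm, orange hub) lies flat on it, held fast, laid by eye: its upright axle is 5 mm off the stand's middle, in a different direction each time, which no pose tells. It has to be found by feel with the ring, or seen.
- stand_middle (a point): point on the stand's middle line, 76 mm above the bench, level with the brass collar's top (38 mm across, 12 mm above the hub boss, 58 mm across). Upward from there the axle has: groove 24 mm across, 6.5 mm high; steel land 30 mm across, 8.5 mm high, with a flat top; nose 14 mm across, 15 mm high.
- ring_centre (a point): dark snap ring, 4 mm thick, 32 g: two halves hinged at the back, sprung shut (bore 26 mm, outside 36 mm). Point: centre of the closed bore, half-way through; moves with the left half. x: from hinge to gap, z up. At first it lies flat and closed on the wooden post, round its peg. Fitted, this point is 2 mm above the collar and within about 2 mm of the axle's axis.
- ring_hinge (a point): the ring's hinge, half-way through the thickness, 15.5 mm behind the centre of the closed bore (-x).
- eye_left (a point): centre of the hole in the ring's left (+y) eye, half-way through. Hole 8.2 mm, eye 14 mm outside. Closed ring: eyes 20 mm ahead of the bore's centre, 29 mm apart. 41 mm apart: just clears the land. At 43 mm it passes if centred sideways to 1 mm, with the line of the eyes 8 to 13 mm ahead of the axle's axis (the back of the bore is then behind the land). Force on an eye 3 to 5 N.
- eye_right (a point): the same for the right (-y) eye. The eyes should never be more than 49 mm apart. In the groove, first draw the spread ring towards its gap until its back touches the groove (eyes 16 to 17 mm ahead of the axle's axis), then let it close while the eyes go on to 20 mm ahead; otherwise it pinches the axle with its ends and stays open by 0.1 rad.
- ring_spread (a joint): angle by which the ring's halves are opened about the hinge, rad: 0 closed, 0.39 just clears the land (eyes 41 mm apart), 0.42 to 0.5 is right (42 to 45 mm); above 0.63 (49 mm) it is overstretched.
- pliers_pivot (a point): pivot of the snap-ring pliers (150 g, steel, red handles), which stand upright in the block, pins down. Moves with the left lever; y from right to left lever, z up, x across the flat. Handle tops 73 mm above. Shoulders 58 mm long along y, undersides 7 mm below, carry the pliers on the block.
- grip_left (a point): middle of the outer face of the black grip pad on the left (+y) handle, 42 mm above the pivot. Pad 20 mm wide along x, 10 mm high. Pads are 48 mm apart over their outer faces, and are squeezed along y, from above. Handles are sprung open against a stop: squeezing begins at 12 N on each pad and takes about 20 N with the ring spread.
- grip_right (a point): the same on the right (-y) handle. Each 1 mm that the pads come closer moves the pins 1.1 mm further apart: pads 48 mm apart, pins 29; pads about 29, the ring is open to about 0.43 rad (the pins have 2.4 mm of slack in the eyes, and all gives a little).
- pin_left (a point): root of the left pin: centre of the flat shoulder, 10 mm across, that bears on top of an eye. Pin 3.4 mm thick, 10 mm long, pointing down, tip tapered to 2 mm. Roots 29 mm apart (handles free), 46 mm below the pivot, 88 mm below the pads. Spreading tilts each pin outward (11 degrees at 48 mm apart), which keeps the ring on the pins, and raises the roots 4 mm relative to the pads.
- pin_right (a point): the same on the right (-y) lever. Either pin may go into either eye. Once spread on the pins, the ring stays on the pins and can be lifted, carried and moved against the nose to feel where the axle is: sideways it meets the nose about 9 mm either side of centre; the back of the bore is 2.5 mm ahead of the hinge.
- squeeze (a joint): angle between the levers of the pliers, rad: 0 handles free, 0.35 pins 45 mm apart.
- post_top (a point): middle of the flat top of a fixed wooden post, 39 mm across, top 50 mm above the bench, on a round base 72 mm across, 12 mm high. A peg 16 mm across stands 10 mm above the top, loosely inside the ring; the ring's eyes overhang the post, so the pins have room below them.
- slot_mouth (a point): centre of the slot's mouth in the top of the fixed wooden tool block (64 x 110 x 75 mm, top 75 mm above the bench). Slot 21 mm along x, 48 mm along y, 60 mm deep. The pliers hang in it upright, shoulders on the block's top, their y along the slot's y (either way round): pivot 7 mm, pads 49 mm above this point, pin roots 39 mm below.
- jar_middle (a point): middle of a small glass jar with a blue lid, 52 mm across, 75 mm high. Leave it alone.
- screwdriver: a blue screwdriver lying on the bench. Leave it alone.
- offcut: a plywood offcut 90 x 45 x 18 mm, centre of its underside. Leave it alone.
- mallet: a mallet lying on the bench. Leave it alone.
There are look-alikes about, which are no part of the job. There is more than one size of the part that bears pliers_pivot; the job needs the middle-sized.

How it is judged:
On the way, in this order (a step that is already met when the one before it is completed fails the run):
1. the ring is held spread on the pins of the pliers (value of joint ring_spread above 0.3 rad and ((distance between pin_left and eye_left below 0.009 m and distance between pin_right and eye_right below 0.009 m) or (distance between pin_left and eye_right below 0.009 m and distance between pin_right and eye_left below 0.009 m))), for 0.1 s.
2. the ring has closed into the groove (value of joint ring_spread below 0.05 rad and z of ring_centre in the frame of stand_middle below 0.005 m and horizontal distance between ring_centre and stand_middle below 0.01 m), for 0.1 s.
At the end, for the whole second after the job is handed in: Ring closed (under 0.05 rad), level within 0.12 rad, centre 0 to 5 mm above the collar, round the axle (within 10 mm of the stand's middle line). Pliers hang free (squeeze under 0.04), upright within 0.12 rad, in the slot: pads 43 to 55 mm above its mouth, within 32 mm of its centre. Both at rest (all of step 2 and z of ring_centre in the frame of stand_middle above 0 m and angle between each of ring_centre, grip_left's own z axis and vertical below 0.12 rad and value of joint squeeze below 0.04 rad and z of grip_left in the frame of slot_mouth between 0.043 and 0.055 m and horizontal distance between each of grip_left, grip_right and slot_mouth below 0.032 m and linear speed of each of pliers, ring below 0.02 m/s); the robot touches nothing.
It fails at once if the ring was overstretched (ring_spread above 0.63 rad) (value of joint ring_spread above 0.63 rad).
It fails at once if the ring was pressed against the axle or collar with more than 15 N (contact force between ring and stand above 15 N).
It fails at once if the pliers were pressed against the wheel or axle with more than 15 N (contact force between pliers and stand above 15 N).
It fails at once if the gripper touched the ring (contact force between the fingers and ring above 0.5 N).
It fails at once if another thing on the bench was moved by more than 20 mm (distance of any of jar_middle, screwdriver, offcut, mallet from where it was at the start of the episode above 0.02 m).
It also fails if it takes over 72 s, if anything falls off the work surface, if the arm or the gripper's body presses on something with over 40 N, if the wrist force passes 120 N, or if a joint passes its speed limit or range.

## Robot

A 7-joint arm with a two-finger parallel gripper is mounted at the origin on the work surface. World frame = base frame: x ahead of the robot, y to its left, z up, the work surface at z = 0. Lengths are in m, angles in rad, forces in N, time in s.
With the tool pointing down it reaches from about 0.4 to 0.75 m from the base axis. Payload 19.5 kg.
Tool frame: the origin (TCP) lies between the finger pads; the fingertips stand 8 mm ahead of it and the grasp point (between the pads) lies 11 mm behind it; x points along the fingers, z is the direction in which the jaws open and shut, and the axes are right-handed (so a half turn about x gives the same grasp; the last joint's range is limited). The gripper opens to 85 mm and grips with 20 to 120 N. Pads are 22 mm wide; open, the fingers measure 114 mm over their backs; the gripper's body (76 mm by 85 mm) begins 54 mm behind the grasp point. The pads swing forward as they close: fully open they stand 13 mm farther back than shut.
Start: joints at [1.2, 0.707, -0.028, 1.485, 0.022, 0.951, -0.075], TCP at [0.186, -0.544, 0.239] pointing down, gripper open.
Joint ranges: [-2.71, 2.71], [-0.32, 2.16], [-1.57, 1.52], [0, 2.45], [-1.46, 4.6], [0, 2.02], [-2.83, 2.83]. Speed limits (rad/s): [1.89, 1.89, 2.57, 2.57, 3.01, 3.01, 3.01].

## Interface

Orientations are given as a unit quaternion [w, x, y, z].
In Python, from cell import robot gives the robot as it stands. The module is installed in compiled form; this text tells all that it offers.
- The arm moves only by the tool apply_moves, never from a script. Its argument "rows" is one flat list of numbers, 7 for each row, row after row: the shift along the world's x, y, z in units of 0.15 m (1.0 is 0.15 m), then the turn, a rotation vector about the world's x, y, z in units of 90 degrees (1.0 is 90 degrees), then the closure, from 0 (fully open) to 1 (shut). In form: [x, y, z, ax, ay, az, jaw, x, y, z, ax, ay, az, jaw, ...]. A call has 1 to 12 rows; each row is the pose to reach, as a shift and turn from the pose commanded when the call began; what a row does not reach only later rows make up. A row lasts 1/10 s, in which the tool goes at most 50 mm and 8.59 degrees, less where a joint would pass 70% of its speed; a pose out of reach is approached as far as the arm can. A call with a number of a shift or a turn outside -1 to 1 is refused whole. A call with a gripper value outside its range is refused whole. The fingers move at their own pace and stop on an object; "force" is the grip in N (left out, the last holds). Time passes only in rows, so rows that repeat a pose let the fingers close. It gives the time, the measured TCP pose, the force and the opening at its end, in the units of the state.
- robot.state(): the state, without advancing time (a new reading comes with each control period).
- robot.capture(name): name is "scene" or "top" or "wrist"; returns a dict with "img" (480x640x3 uint8, blue, green, red), "K" (3x3 intrinsics, pixels), "rvec" (rotation vector, rad) and "tvec" (3), from world to camera coordinates, as OpenCV has them. Camera axes: x right, y down, z forward; pixel columns grow to the right and rows downward; lengths in m; the calibration is good to about 2 mm. A picture is of the moment at which its call begins. There is no depth.
- robot.job_done(): hands the job in, once; it reports no verdict.
The state is a dict: "clock": time; "joint_pos": joint angles; "qvel": joint speeds; "tau": joint torques, N m; "tcp_pos": TCP position; "eef_rot": TCP orientation; "ft_force": force on the tool from outside, world axes, zero at the start; "moment": the same for the moment, N m; "width": finger opening in m.
Only numpy, scipy, OpenCV 4.12 (cv2) and the standard library are available. Lean on these libraries where they do the work, as an engineer would, in place of code of your own. Each camera call takes 0.05 s, during which the arm holds its last target. There are 200 camera calls.

## Working session

There is one attempt and no reset: what is moved stays moved. The work goes in short steps, Python scripts to look and compute and a tool call to move; the robot and the scene stay as the last step left them, time stands still between calls to the robot, and variables do not carry over. Pictures are saved under pics/ and viewed, about 8 in all and at most 12, crops included, and the job is handed in when it is done.

Besides the shell and the picture viewer there is one more tool, called after "Request:" as a command line: name --argument value ..., lists and objects as JSON in quotes. apply_moves: Moves the arm, as the interface text tells. Shifts and turns lie within -1 to 1; 1 stands for 0.15 m of shift or 90 degrees of turn. Its arguments: {"type":"object","properties":{"rows":{"type":"array","items":{"type":"number"}},"force":{"type":"number"}},"required":["rows"]}

```bash
mkdir -p pics; cat > h.py <<'E'
import numpy as np, cv2
from cell import robot
def cap(n,f=None):
    c=robot.capture(n)
    if f: cv2.imwrite('pics/'+f+'.png',c['img'])
    np.savez('pics/last_'+n+'.npz',**c); return c
def cam(c):
    R=cv2.Rodrigues(np.array(c['rvec'],float))[0]; t=np.array(c['tvec'],float).ravel()
    return R,t,-R.T@t
def ray(c,u,v):
    R,t,o=cam(c); d=R.T@np.linalg.inv(c['K'])@np.array([u,v,1.]); return o,d/np.linalg.norm(d)
def onz(c,u,v,z):
    o,d=ray(c,u,v); return o+d*(z-o[2])/d[2]
def tri(*obs):
    A=np.zeros((3,3));b=np.zeros(3)
    for c,u,v in obs:
        o,d=ray(c,u,v);P=np.eye(3)-np.outer(d,d);A+=P;b+=P@o
    p=np.linalg.solve(A,b)
    err=[np.linalg.norm((np.eye(3)-np.outer(ray(c,u,v)[1],ray(c,u,v)[1]))@(p-ray(c,u,v)[0])) for c,u,v in obs]
    return p,np.round(err,4)
def proj(c,p):
    return cv2.projectPoints(np.array(p,float).reshape(-1,3),np.array(c['rvec'],float),np.array(c['tvec'],float),np.array(c['K'],float),None)[0].reshape(-1,2)
E
python3 - <<'E'
from h import *
a=cap('scene');b=cap('top')
cv2.imwrite('pics/p1.png',np.hstack([a['img'],b['img']])[:, :]) 
im=np.vstack([a['img'],b['img']]);cv2.imwrite('pics/p1.png',cv2.resize(im,(400,600)))
cv2.imwrite('pics/s.png',a['img']);cv2.imwrite('pics/t.png',b['img'])
for c in (a,b): print(cam(c)[2],cam(c)[0][2],c['K'][0,0])
print(robot.state())
E
```

```text
[ 0.88592608 -0.21262384  0.82029092] [-0.34918985  0.36090761 -0.86476133] 484.5730252881347
[0.39982913 0.08890152 1.13018414] [ 0.16665475 -0.00906537 -0.98597364] 540.3060102047227
{'clock': 0.1, 'joint_pos': array([ 1.20030231,  0.70699159, -0.02762306,  1.4849207 ,  0.02202073,
        0.95088303, -0.075497  ]), 'qvel': array([ 0.00111224, -0.00126968, -0.00065807, -0.00096568, -0.00015112,
        0.00026753, -0.00035906]), 'tau': array([ 3.44009371e-03, -8.84281898e+01,  1.23746887e+00, -2.36450833e+01,
        1.71050092e-02,  5.11317397e-03,  2.85624469e-05]), 'tcp_pos': array([ 0.18560151, -0.54400308,  0.23890982]), 'eef_rot': array([ 0.57482482,  0.41159851,  0.57535734, -0.41125056]), 'ft_force': array([-0.94642684,  0.37350065,  0.05748585]), 'moment': array([-0.01835074,  0.02049671, -0.01724399]), 'width': 0.08526017425462094}
```

View pics/t.png

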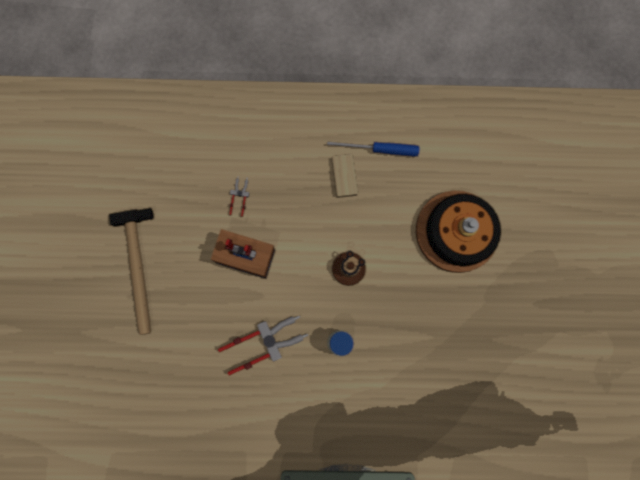

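View pics/s.png

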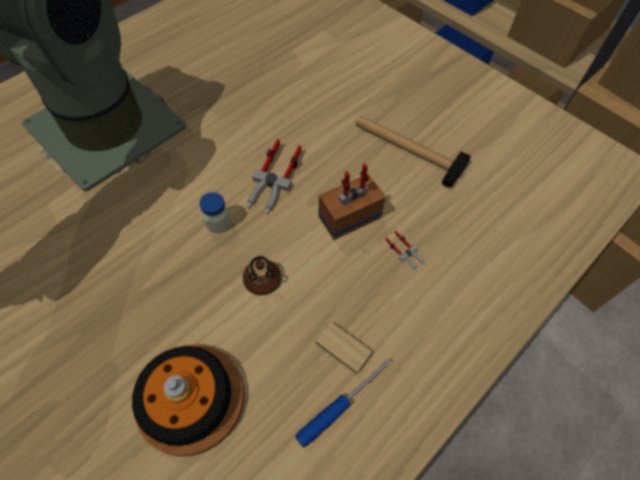

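Top view: three pliers. There is a small pair lying flat at (238,197), a large pair lying at (268,342), and one pair standing upright in the block at (242,250). The pair in the block fits, being middle-sized and upright with pads. The post and ring are at (349,267), the wheel axle at (469,227), and the jar at (341,343). I'll confirm with an enlarged crop.

```bash
python3 - <<'E'
from h import *
a=dict(np.load('pics/last_scene.npz'));b=dict(np.load('pics/last_top.npz'))
f=lambda im,x,y,w,h,s:cv2.resize(im[y:y+h,x:x+w],(w*s,h*s),interpolation=cv2.INTER_CUBIC)
c1=np.vstack([f(b['img'],205,220,80,60,5),f(b['img'],315,238,80,60,5)])
c2=np.vstack([f(a['img'],310,160,80,75,4)[:, :],f(a['img'],235,245,80,75,4)])
c2=cv2.copyMakeBorder(c2,0,0,0,0,cv2.BORDER_CONSTANT)
im=np.hstack([c1,c2]);print(im.shape)
im=cv2.convertScaleAbs(im,alpha=1.8,beta=20)
cv2.imwrite('pics/c1.png',im)
for z in (0.075,):
  print('block',onz(b,242,253,z))
print('post',onz(b,350,265,.05),'axle',onz(b,470,225,.1), 'jar',onz(b,341,343,.075))
E
```

```text
(600, 720, 3)
block [0.55269545 0.21482665 0.075     ]
post [ 5.36157200e-01 -3.65185285e-04  5.00000000e-02] axle [ 0.61295057 -0.23008146  0.1       ] jar [0.38178813 0.01813154 0.075     ]
```

View pics/c1.png

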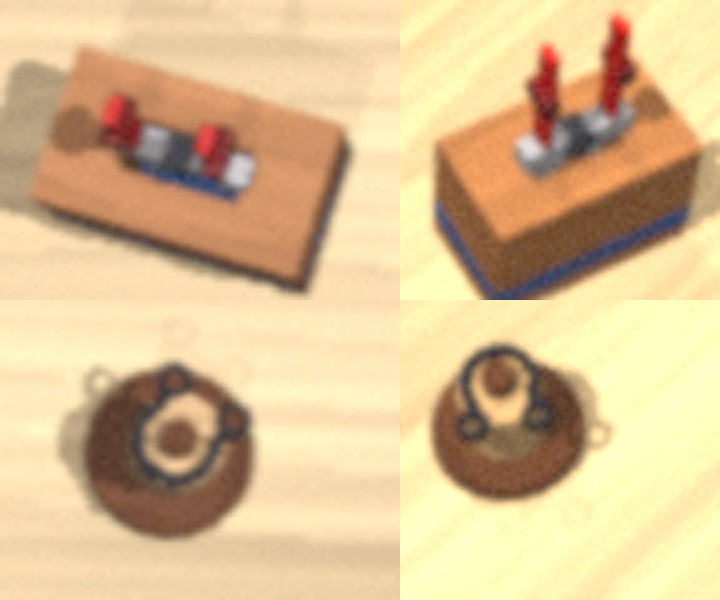

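The crop confirms it: upright pliers stand in the block with shoulders on its top, and their eyes/pins axis runs along the block's long side. The ring is on the post, gap facing image upper right. Next I'll compute the orientations.

```bash
python3 - <<'E'
from h import *
from scipy.spatial.transform import Rotation as Rn
b=dict(np.load('pics/last_top.npz'));a=dict(np.load('pics/last_scene.npz'))
q=robot.state()['eef_rot'];M=Rn.from_quat(np.r_[q[1:],q[0]]).as_matrix();print(M.round(3))
T=lambda x,y:(205+x/5,220+y/5)
P=lambda x,y:(315+x/5,238+(y-300)/5)
S=lambda x,y:(310+(x-400)/4,160+y/4)
cs=[onz(b,*T(*p),.075) for p in [(80,47),(350,128),(303,290),(30,200)]]
print(np.round(cs,4)); 
for i in range(4): d=cs[(i+1)%4]-cs[i];print(np.linalg.norm(d),np.degrees(np.arctan2(d[1],d[0])))
print('c',np.mean(cs,0))
for p,s in [((119,107),(619,22)),((214,137),(548,55))]: print('handle',tri((b,*T(*p)),(a,*S(*s))))
# ring eyes
for p,s in [((173,379),(470,427)),((235,422),(540,415))]:
  s2=(235+(s[0]-400)/4,245+(s[1]-300)/4)
  print('eye',onz(b,*P(*p),.052),tri((b,*P(*p)),(a,*s2)))
print('peg',onz(b,*P(180,437),.06))
w=cap('wrist');print(cam(w)[2],cam(w)[0],w['K'])
E
```

```text
[[-0.     0.946  0.323]
 [ 0.001  0.323 -0.946]
 [-1.    -0.    -0.001]]
[[0.5992 0.2583 0.075 ]
 [0.5687 0.1503 0.075 ]
 [0.5042 0.1668 0.075 ]
 [0.5376 0.2751 0.075 ]]
0.11219146297312914 -105.73727120598487
0.06662414507609266 165.64507810738272
0.11332745499345541 72.85309042871664
0.06381886296019428 -15.283381543461665
c [0.55243274 0.21261353 0.075     ]
handle (array([0.56250291, 0.23089302, 0.15729982]), array([0.0013, 0.0013]))
handle (array([0.5524866 , 0.19626032, 0.15570736]), array([0.0015, 0.0015]))
eye [0.55864568 0.00073962 0.052     ] (array([ 0.55127039, -0.01155638,  0.0550135 ]), array([0.0143, 0.0143]))
eye [ 0.54164211 -0.02434604  0.052     ] (array([ 0.55086926, -0.01088982,  0.05230143]), array([0.0163, 0.0163]))
peg [ 0.53412989 -0.00154084  0.06      ]
[ 0.25134583 -0.52137554  0.37427238] [[ 0.32328715 -0.94629975 -0.00148387]
 [-0.91035724 -0.31143531  0.27250273]
 [-0.25833139 -0.08674578 -0.96215387]] [[431.77806025   0.         326.69899394]
 [  0.         431.77806025 241.39679866]
 [  0.           0.           1.        ]]
```

Request:
apply_moves --rows '[1,1,0.4,0,0,0.6,0,1,1,0.4,0,0,0.6,0,1,1,0.4,0,0,0.6,0,1,1,0.4,0,0,0.6,0,1,1,0.4,0,0,0.6,0,1,1,0.4,0,0,0.6,0,1,1,0.4,0,0,0.6,0]'

```text
clock: 0.85
tcp_pos: [0.3361, -0.3937, 0.2993]
eef_rot: [0.7, 0.103, 0.7, -0.103]
ft_force: [0.7, -1.3, -0.2]
width: 0.0856
```

Request:
apply_moves --rows '[1,1,0,0,0,0.6,0,1,1,0,0,0,0.6,0,1,1,0,0,0,0.6,0,1,1,0,0,0,0.6,0,1,1,0,0,0,0.6,0,1,1,0,0,0,0.6,0,1,1,0,0,0,0.6,0]'

```text
clock: 1.55
tcp_pos: [0.4858, -0.2438, 0.2989]
eef_rot: [0.67, -0.226, 0.67, 0.226]
ft_force: [-0.1, -1.6, -1.2]
width: 0.0854
```

Request:
apply_moves --rows '[0.8,0.1,0,0,0,0.4,0,0.8,0.1,0,0,0,0.4,0,0.8,0.1,0,0,0,0.4,0,0.8,0.1,0,0,0,0.4,0,0.8,0.1,0,0,0,0.4,0,0.8,0.1,0,0,0,0.4,0]'

```text
clock: 2.15
tcp_pos: [0.6053, -0.2295, 0.2992]
eef_rot: [0.569, -0.419, 0.57, 0.419]
ft_force: [-0.1, -0.5, -0.5]
width: 0.0853
```

```bash
python3 - <<'E'
from h import *
w=cap('wrist','w1');np.savez('pics/w1.npz',**w);print(cam(w)[2]);s=robot.state();print(s['clock'],s['joint_pos'],s['tcp_pos'],s['eef_rot'],s['ft_force'])
E
```

```text
[ 0.53990852 -0.2084373   0.43458599]
2.2 [ 0.56612251  0.83765233 -0.67655599  1.05752773  0.49262972  1.3938873
  1.24586964] [ 0.60527744 -0.22954256  0.29938882] [ 0.56976729 -0.41867778  0.56999707  0.41854211] [-0.29397044  0.36895851  0.55291948]
```

Request:
apply_moves --rows '[-0.5,1,0,0,0,0,0,-0.5,1,0,0,0,0,0,-0.5,1,0,0,0,0,0,-0.5,1,0,0,0,0,0,-0.5,1,0,0,0,0,0,-0.5,1,0,0,0,0,0]'

```text
clock: 2.8
tcp_pos: [0.5307, -0.0799, 0.2996]
eef_rot: [0.57, -0.419, 0.57, 0.419]
ft_force: [0.3, -0.6, 0.4]
width: 0.0856
```

```bash
python3 - <<'E'
from h import *
w=cap('wrist','w2');np.savez('pics/w2.npz',**w);print(cam(w)[2]);s=robot.state();print(s['clock'],s['joint_pos'],s['tcp_pos'])
E
```

```text
[ 0.46514689 -0.058766    0.43496226]
2.85 [ 0.45461195  0.64842237 -0.7061414   1.51134576  0.44524729  1.14691977
  0.93188554] [ 0.53079323 -0.08024197  0.29935816]
```

Request:
apply_moves --rows '[0,1,0,0,0,0,0,0,1,0,0,0,0,0,0,1,0,0,0,0,0,0,1,0,0,0,0,0,0,1,0,0,0,0,0]'

```text
clock: 3.35
tcp_pos: [0.531, 0.0709, 0.299]
eef_rot: [0.569, -0.42, 0.569, 0.42]
ft_force: [0.8, -0.3, -0.9]
width: 0.0854
```

```bash
python3 - <<'E'
from h import *
w=cap('wrist','w3');np.savez('pics/w3.npz',**w);print(cam(w)[2]);s=robot.state();print(s['clock'],s['joint_pos'],s['tcp_pos'])
E
```

```text
[0.46551109 0.09173666 0.43439072]
3.4 [ 0.16678429  0.64369576 -0.68904513  1.51587078  0.43403226  1.13958404
  0.66178837] [0.53104874 0.06974577 0.29895293]
```

Request:
apply_moves --rows '[0.0,0.9,0,0,0,0,0,0.0,0.9,0,0,0,0,0,0.0,0.9,0,0,0,0,0,0.0,0.9,0,0,0,0,0,0.0,0.9,0,0,0,0,0]'

```text
clock: 3.9
tcp_pos: [0.5313, 0.2046, 0.2989]
eef_rot: [0.569, -0.419, 0.57, 0.419]
ft_force: [-0.3, -0.9, -0.3]
width: 0.0854
```

```bash
python3 - <<'E'
from h import *
w=cap('wrist','w4');np.savez('pics/w4.npz',**w);print(cam(w)[2]);s=robot.state();print(s['clock'],s['joint_pos'],s['tcp_pos'])
L=[dict(np.load(f'pics/w{i}.npz'))['img'] for i in (1,2,3,4)]
im=np.vstack([np.hstack(L[:2]),np.hstack(L[2:])]);cv2.imwrite('pics/m1.png',cv2.convertScaleAbs(cv2.resize(im,(800,600),interpolation=cv2.INTER_AREA),alpha=1.5,beta=10))
E
```

```text
[0.46581045 0.22563327 0.43429679]
3.95 [-0.10360612  0.69468224 -0.66207458  1.39267312  0.4362518   1.20258494
  0.45863135] [0.53139037 0.2038766  0.29899282]
```

View pics/m1.png

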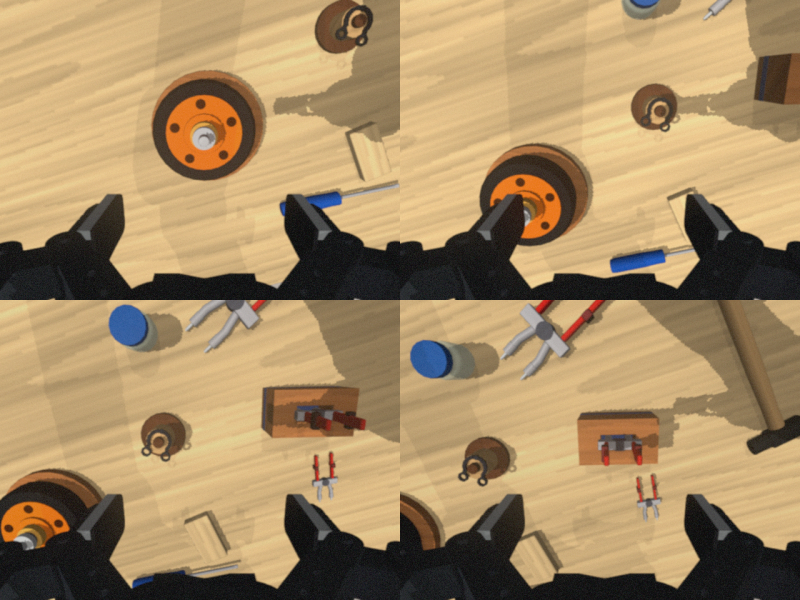

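The wrist views show the block with the upright pliers at (618,440), the ring on the post with its gap toward the image bottom, and the wheel's axle nose at (204,138) in the first tile. I'll enlarge these for measuring.

```bash
python3 - <<'E'
from h import *
W={i:dict(np.load(f'pics/w{i}.npz')) for i in (1,2,3,4)}
def t(i,x,y,w,h): 
    im=cv2.resize(W[i]['img'][y:y+h,x:x+w],(400,300),interpolation=cv2.INTER_CUBIC);return cv2.convertScaleAbs(im,alpha=1.6,beta=15)
im=np.vstack([np.hstack([t(4,280,172,140,105),t(2,368,146,80,60)]),np.hstack([t(3,219,194,80,60),t(1,266,181,120,90)])])
cv2.imwrite('pics/c2.png',im)
for i in (3,4):
  h=cv2.cvtColor(W[i]['img'],cv2.COLOR_BGR2HSV);m=((h[...,0]<8)|(h[...,0]>172))&(h[...,1]>150)&(h[...,2]>50)
  n,l,s,c=cv2.connectedComponentsWithStats(m.astype('uint8'));print(i,[(s[k].tolist(),c[k].round(1).tolist()) for k in range(1,n) if s[k][4]>60])
E
```

```text
3 [([403, 0, 23, 18, 194], [412.4, 7.0]), ([519, 190, 12, 20, 145], [524.8, 199.6]), ([575, 190, 11, 18, 134], [579.7, 198.4]), ([527, 245, 9, 40, 209], [530.5, 264.7]), ([503, 249, 8, 40, 183], [506.3, 268.9])]
4 [([217, 0, 29, 21, 289], [228.7, 8.8]), ([258, 0, 71, 66, 902], [290.6, 31.4]), ([371, 227, 17, 37, 308], [379.4, 246.6]), ([323, 234, 12, 31, 254], [328.3, 250.1]), ([402, 281, 9, 38, 145], [405.9, 299.5]), ([379, 285, 9, 38, 132], [382.7, 304.2])]
```

View pics/c2.png

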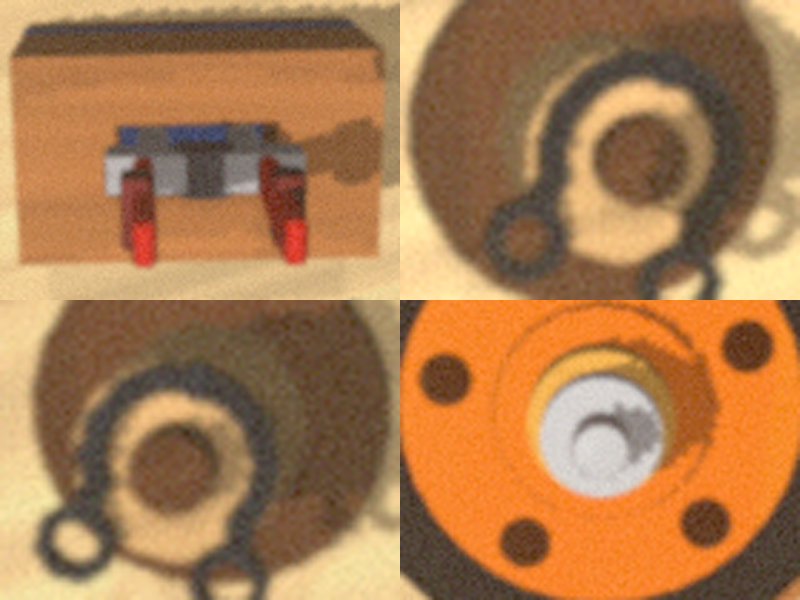

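```bash
python3 - <<'E'
from h import *
W={i:dict(np.load(f'pics/w{i}.npz')) for i in (1,2,3,4)}
T=dict(np.load('pics/last_top.npz'));S=dict(np.load('pics/last_scene.npz'))
deg=lambda d:np.degrees(np.arctan2(d[1],d[0]))
e=[tri((W[2],393,193),(W[3],234,242.4),)[0],tri((W[2],424,203),(W[3],265,251))[0]]
print('eyes',e);d=e[0]-e[1];print(np.linalg.norm(d),deg(d),np.mean(e,0))
for c,a,b in ((2,(393,193),(424,203)),(3,(234,242.4),(265,251))):
  p=onz(W[c],*a,.052);q=onz(W[c],*b,.052);print('eyes@52',p,q,np.linalg.norm(p-q),deg(p-q),(p+q)/2)
print('peg',tri((W[2],416,178),(W[3],254,227.6)),onz(W[2],416,178,.06),onz(W[3],254,227.6,.06))
print('nose',onz(W[1],325.4,226,.106),'land',onz(W[1],326.6,222.1,.091), tri((W[1],326.6,222.1),(T,470,226)))
B=lambda x,y:(280+.35*x,172+.35*y)
cs=np.array([onz(W[4],*B(*p),.075) for p in [(12,57),(378,50),(380,258),(20,262)]]);print('block',cs.mean(0),[ (np.linalg.norm(cs[i]-cs[i-1]).round(4),deg(cs[i]-cs[i-1]).round(1)) for i in range(4)])
l=onz(W[4],*B(105,172),.080);r=onz(W[4],*B(305,172),.080);print('shoulder',l,r,np.linalg.norm(l-r),deg(l-r),(l+r)/2, onz(W[4],*B(205,172),.082))
for p in ((144,250),(295,250)): print('htop',onz(W[4],*B(*p),.155))
for a,b in (((328.3,250.1),(524.8,199.6)),((379.4,246.6),(579.7,198.4))): print('red',tri((W[4],*a),(W[3],*b)))
# wheel tyre outline / stand circle fit from w1 : orange mask centre
h=cv2.cvtColor(W[1]['img'],cv2.COLOR_BGR2HSV);m=((h[...,0]>5)&(h[...,0]<16)&(h[...,1]>200)&(h[...,2]>150)).astype('uint8')
k=max(cv2.findContours(m,0,2)[0],key=cv2.contourArea);E=cv2.fitEllipse(cv2.convexHull(k));print(E,onz(W[1],*E[0],.06))
E
```

```text
eyes [array([ 0.54345474, -0.02146639,  0.05370619]), array([0.56017451, 0.00278657, 0.05310916])]
0.029463764082006762 -124.58201780965639 [ 0.55181463 -0.00933991  0.05340768]
eyes@52 [ 0.54332684 -0.02131081  0.052     ] [0.56037649 0.00296261 0.052     ] 0.02966293049337397 -125.08422317177762 [ 0.55185167 -0.0091741   0.052     ]
eyes@52 [ 0.54428261 -0.02199955  0.052     ] [0.56052393 0.00252374 0.052     ] 0.02941380775537122 -123.51578653601166 [ 0.55240327 -0.0097379   0.052     ]
peg (array([0.53590635, 0.00108354, 0.05505533]), array([0., 0.])) [5.34959766e-01 3.03879806e-04 6.00000000e-02] [0.53501436 0.00226408 0.06      ]
nose [ 0.61610345 -0.23321947  0.106     ] land [ 0.6167468  -0.23243848  0.091     ] (array([ 0.61404281, -0.23202708,  0.0944028 ]), array([0.0019, 0.0019]))
block [0.55664781 0.21729217 0.075     ] [(np.float64(0.0634), np.float64(163.4)), (np.float64(0.1072), np.float64(73.9)), (np.float64(0.0643), np.float64(-13.6)), (np.float64(0.1105), np.float64(-106.6))]
shoulder [0.55101916 0.19011339 0.08      ] [0.56859825 0.24677077 0.08      ] 0.05932185789195503 -107.2375569311599 [0.55980871 0.21844208 0.08      ] [0.55927856 0.21848418 0.082     ]
htop [0.55401394 0.20069889 0.155     ]
htop [0.56466387 0.23502892 0.155     ]
red (array([0.54996691, 0.20105259, 0.15362358]), array([0.0023, 0.0023]))
red (array([0.55840707, 0.23483   , 0.15491353]), array([0.0032, 0.0032]))Traceback (most recent call last):
  File "<stdin>", line 18, in <module>
cv2.error: OpenCV(4.12.0) /io/opencv/modules/imgproc/src/shapedescr.cpp:361: error: (-201:Incorrect size of input array) There should be at least 5 points to fit the ellipse in function 'fitEllipseNoDirect'
```

Request:
apply_moves --rows '[0.18,0.1,0,0,0,0,0,0.18,0.1,-0.3,0,0,0,0,0.18,0.1,-0.6,0,0,0,0,0.18,0.1,-0.6,0,0,0,0]'

```text
clock: 4.35
tcp_pos: [0.5568, 0.2176, 0.205]
eef_rot: [0.567, -0.419, 0.572, 0.419]
ft_force: [-0.3, -1.3, 0.8]
width: 0.0849
```

```bash
python3 - <<'E'
from h import *
from scipy.spatial.transform import Rotation as Rn
w=cap('wrist');np.savez('pics/w5.npz',**w);s=robot.state();print(s['clock'],s['tcp_pos'],s['width'])
q=s['eef_rot'];M=Rn.from_quat(np.r_[q[1:],q[0]]).as_matrix();print(M.round(3))
t=s['tcp_pos']
im=w['img'].copy()
for z in (.155,.124,.082):
  u=proj(w,[[.559,.218,z]])[0];cv2.circle(im,tuple(u.astype(int)),3,(0,255,0),1);v=proj(w,[[t[0],t[1],z]])[0];cv2.circle(im,tuple(v.astype(int)),3,(255,0,0),1)
cv2.imwrite('pics/c3.png',cv2.convertScaleAbs(im,alpha=1.5,beta=10))
E
```

```text
4.4 [0.5577094  0.21875009 0.20845261] 0.0856774210861757
[[-0.003 -0.955  0.297]
 [-0.002  0.297  0.955]
 [-1.     0.002 -0.003]]
```

View pics/c3.png

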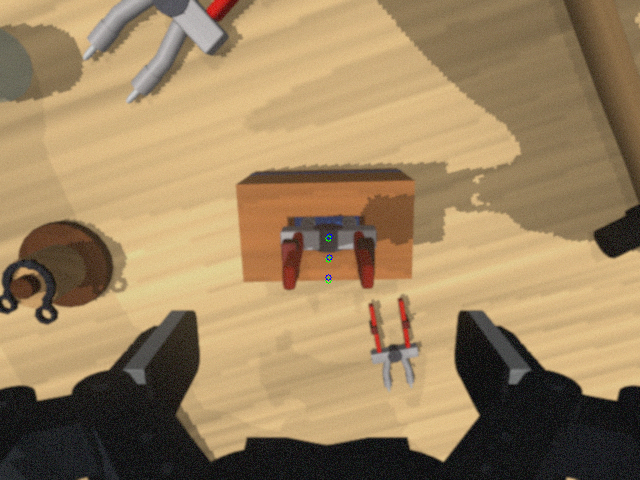

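Request:
apply_moves --rows '[0.0,0,-0.3,0,0,0,0,0.0,0,-0.5,0,0,0,0,0.0,0,-0.65,0,0,0,0,0.0,0,-0.65,0,0,0,0,0,0,-0.65,0,0,0,0.35,0,0,-0.65,0,0,0,0.35,0,0,-0.65,0,0,0,0.4,0,0,-0.65,0,0,0,0.4,0,0,-0.65,0,0,0,0.4]' --force 40

```text
clock: 5.3
tcp_pos: [0.5578, 0.2209, 0.1122]
eef_rot: [0.569, -0.42, 0.569, 0.42]
ft_force: [1.4, -0.3, -0.3]
width: 0.0514
```

Request:
apply_moves --rows '[0,0,0,0,0,0,0.44,0,0,0,0,0,0,0.44,0,0,0,0,0,0,0.44,0,0,0,0,0,0,0.44]'

```text
clock: 5.7
tcp_pos: [0.5578, 0.2207, 0.112]
eef_rot: [0.569, -0.42, 0.569, 0.42]
ft_force: [-1.1, -2.1, 5.9]
width: 0.0479
```

```bash
python3 -c "
from h import *
s=robot.state();print({k:np.round(s[k],4) for k in ('clock','tcp_pos','ft_force','moment','width')})"
```

```text
{'clock': np.float64(5.7), 'tcp_pos': array([0.5578, 0.2207, 0.112 ]), 'ft_force': array([-1.1199, -2.129 ,  5.8628]), 'moment': array([-0.4432,  0.114 , -0.0028]), 'width': np.float64(0.0479)}
```

Request:
apply_moves --rows '[0,0,0,0,0,0,0.46,0,0,0,0,0,0,0.46,0,0,0,0,0,0,0.46,0,0,0.1,0,0,0,0.46,0,0,0.3,0,0,0,0.46,0,0,0.6,0,0,0,0.46,0,0,0.8,0,0,0,0.46,0,0,0.8,0,0,0,0.46,0,0,0.8,0,0,0,0.46]'

```text
clock: 6.6
tcp_pos: [0.5576, 0.2209, 0.2324]
eef_rot: [0.569, -0.42, 0.569, 0.42]
ft_force: [0.1, -0.2, -1.2]
width: 0.0465
```

```bash
python3 - <<'E'
from h import *
w=cap('wrist');np.savez('pics/w6.npz',**w);a=cap('scene')
s=robot.state();print({k:np.round(s[k],4) for k in ('clock','tcp_pos','ft_force','moment','width')});t=s['tcp_pos']
print(proj(a,[t])[0]);u=proj(a,[t])[0].astype(int)
c=a['img'][u[1]-60:u[1]+75,u[0]-60:u[0]+60]
im=np.hstack([cv2.resize(c,(400,450),interpolation=cv2.INTER_CUBIC),cv2.resize(w['img'][20:470,120:520],(400,450))])
cv2.imwrite('pics/c4.png',cv2.convertScaleAbs(im,alpha=1.6,beta=15))
E
```

```text
{'clock': np.float64(6.7), 'tcp_pos': array([0.5573, 0.2207, 0.2311]), 'ft_force': array([ 0.6387, -1.1428, -2.075 ]), 'moment': array([-0.0566, -0.003 ,  0.0309]), 'width': np.float64(0.0463)}
[361.62848943 137.99015435]
```

View pics/c4.png

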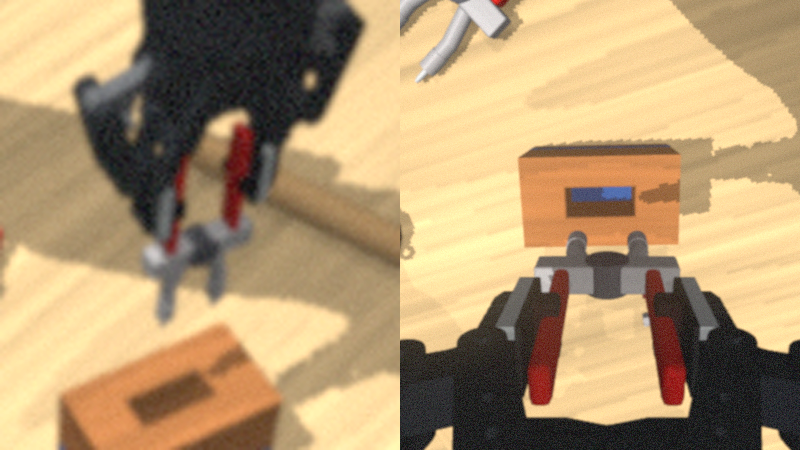

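The pliers are held upright between the fingers and the empty slot is visible. The pin-root discs are at about (297,260) and (357,260) in the wrist image.

```bash
python3 - <<'E'
from h import *
w=dict(np.load('pics/w6.npz'));t=np.array([0.5574,0.2208,0.2315])
jy=np.array([.297,.955]);jx=np.array([.955,-.297])
for u,v in ((297,258),(357,258)):
  for z in (.150,.155,.160):
    p=onz(w,u,v,z);d=p[:2]-t[:2];print(u,z,p.round(4),'along',(d@jy).round(4),'across',(d@jx).round(4))
s=np.array([onz(w,u,v,.075) for u,v in ((286,208),(355,208),(355,236),(286,236))]);print('slot',s.mean(0),np.linalg.norm(s[0]-s[1]),np.linalg.norm(s[1]-s[2]))
for n,z in (('pivottop',.207),): print(n,onz(w,327,275+20-20+0,z))
print(cam(w)[2]-t)
cv2.imwrite('pics/c5.png',cv2.convertScaleAbs(cv2.resize(w['img'][230:330,240:420],(800,444),interpolation=cv2.INTER_CUBIC),alpha=2,beta=20))
E
```

```text
297 0.15 [0.555  0.2059 0.15  ] along -0.0149 across 0.0021
297 0.155 [0.5536 0.2068 0.155 ] along -0.0145 across 0.0005
297 0.16 [0.5521 0.2076 0.16  ] along -0.0142 across -0.0011
357 0.15 [0.5644 0.2363 0.15  ] along 0.0169 across 0.002
357 0.155 [0.5627 0.2364 0.155 ] along 0.0165 across 0.0004
357 0.16 [0.561  0.2366 0.16  ] along 0.0161 across -0.0012
slot [0.55660538 0.21745432 0.075     ] 0.047568566654770834 0.019994527459031828
pivottop [0.54871413 0.22442738 0.207     ]
[-0.06539398  0.02086626  0.13620093]
```

View pics/c5.png

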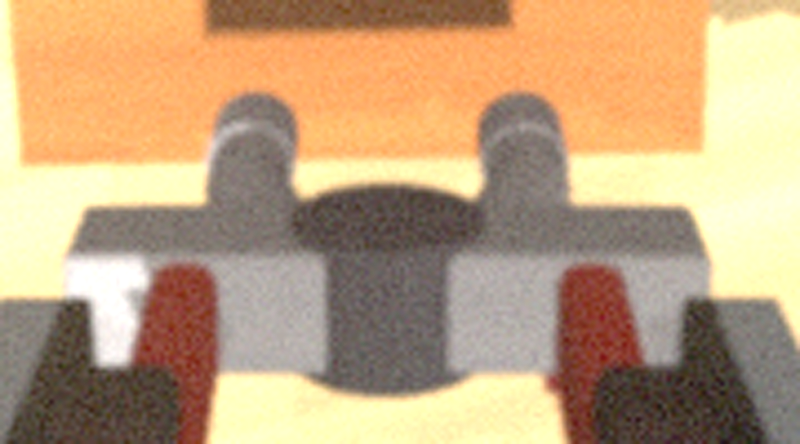

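Request:
apply_moves --rows '[0,-0.2,0,0,0,-0.09,0.46,0,-0.5,0,0,0,-0.19,0.46,0,-0.77,0,0,0,-0.19,0.46,0,-0.77,0,0,0,-0.19,0.46]'

```text
clock: 7.1
tcp_pos: [0.5578, 0.0994, 0.2308]
eef_rot: [0.625, -0.329, 0.627, 0.328]
ft_force: [-0.1, 1.4, -1.8]
width: 0.0464
```

Request:
apply_moves --rows '[-0.04,-0.3,0,0,0,0,0.46,-0.04,-0.6,-0.2,0,0,0,0.46,-0.04,-0.77,-0.44,0,0,0,0.46,-0.04,-0.77,-0.44,0,0,0,0.46,-0.04,-0.77,-0.44,0,0,0,0.46]'

```text
clock: 7.6
tcp_pos: [0.5512, -0.0101, 0.1649]
eef_rot: [0.625, -0.33, 0.626, 0.331]
ft_force: [-0.2, 1.1, -0.1]
width: 0.0461
```

```bash
python3 - <<'E'
from h import *
from scipy.spatial.transform import Rotation as Rn
w=cap('wrist');np.savez('pics/w7.npz',**w);s=robot.state();print({k:np.round(s[k],4) for k in ('clock','tcp_pos','ft_force','moment','width')})
q=s['eef_rot'];M=Rn.from_quat(np.r_[q[1:],q[0]]).as_matrix();print(M.round(3));print(proj(w,[[.552,-.0095,.052]]))
cv2.imwrite('pics/c6.png',cv2.convertScaleAbs(cv2.resize(w['img'][180:330,227:427],(800,600),interpolation=cv2.INTER_CUBIC),alpha=1.8,beta=20))
E
```

```text
{'clock': np.float64(7.65), 'tcp_pos': array([ 0.5517, -0.0092,  0.1657]), 'ft_force': array([-0.7495,  1.0728, -1.9274]), 'moment': array([ 0.0452, -0.0374,  0.0616]), 'width': np.float64(0.0462)}
[[-0.001 -0.827  0.562]
 [ 0.001  0.562  0.827]
 [-1.     0.001  0.   ]]
[[327.29502101 240.47502615]]
```

View pics/c6.png

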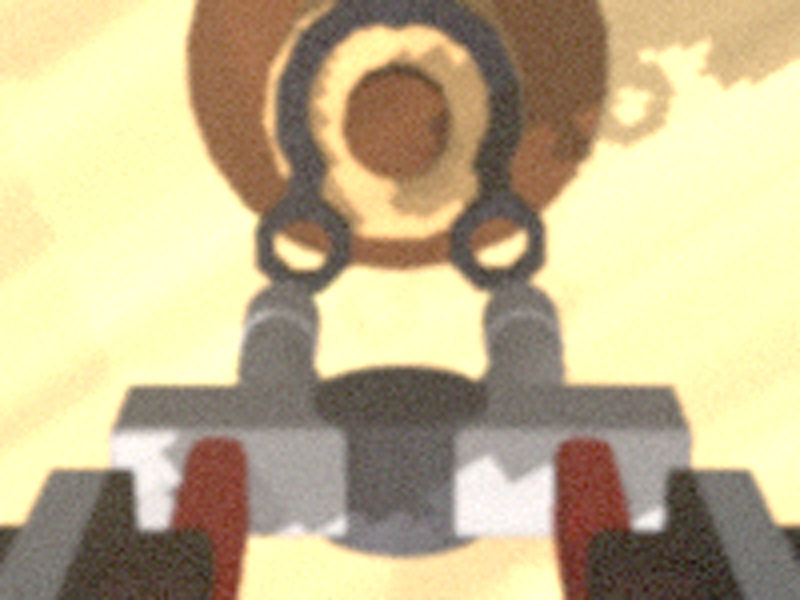

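Pins (disc lower edges) are at (298,251) and (357,251), and eyes at (303,240.5) and (351.5,240). They are parallel and centred left to right. Next I'll work out the offset across.

```bash
python3 - <<'E'
from h import *
w=dict(np.load('pics/w7.npz'));t=np.array([.5514,-.0098,.1655]);jy=np.array([.562,.827]);jx=np.array([.827,-.562])
for z in (.087,.090,.093):
  p=[onz(w,u,251.25,z)[:2]+.005*jx for u in (297.75,357.5)];m=np.mean(p,0);print(z,m,np.linalg.norm(p[0]-p[1]),(m-t[:2])@jy,(m-t[:2])@jx)
e=[onz(w,*x,.054)[:2] for x in ((302.75,240.5),(351.5,240))];m=np.mean(e,0);print('eyes',m,np.linalg.norm(e[0]-e[1]),(m-t[:2])@jy,(m-t[:2])@jx)
E
```

```text
0.087 [ 0.55296052 -0.00997267] 0.030861991098119806 0.0007342150759124203 0.0013875891966894623
0.09 [ 0.55220249 -0.00946208] 0.030428123807825624 0.0007304573645467972 0.0004737445643724438
0.093 [ 0.55144445 -0.00895149] 0.029994256517531508 0.0007266996531812321 -0.00044010006794448
eyes [ 0.55136771 -0.00919657] 0.028868701400454302 0.0004808876745922596 -0.00036583431269895494
```

Request:
apply_moves --rows '[-0.005,0.003,-0.08,0,0,0,0.45,-0.005,0.003,-0.14,0,0,0,0.45,-0.005,0.003,-0.18,0,0,0,0.45,-0.005,0.003,-0.2,0,0,0,0.45,-0.005,0.003,-0.21,0,0,0,0.45,-0.005,0.003,-0.21,0,0,0,0.45]'

```text
clock: 8.25
tcp_pos: [0.5509, -0.0097, 0.1343]
eef_rot: [0.625, -0.331, 0.625, 0.331]
ft_force: [-1.2, 0.1, -1.2]
width: 0.0469
```

```bash
python3 - <<'E'
from h import *
w=cap('wrist');np.savez('pics/w8.npz',**w);s=robot.state();print({k:np.round(s[k],4) for k in ('clock','tcp_pos','ft_force','moment','width')})
a=cap('scene');u=proj(a,[[.551,-.009,.06]])[0].astype(int);print(u)
c=cv2.resize(a['img'][u[1]-35:u[1]+25,u[0]-30:u[0]+30],(450,450),interpolation=cv2.INTER_CUBIC)
c2=cv2.resize(w['img'][160:280,277:377][:, :],(350,420),interpolation=cv2.INTER_CUBIC);c2=cv2.copyMakeBorder(c2,0,30,0,0,0)
cv2.imwrite('pics/c7.png',cv2.convertScaleAbs(np.hstack([c,c2]),alpha=1.8,beta=20))
E
```

```text
{'clock': np.float64(8.3), 'tcp_pos': array([ 0.551 , -0.0097,  0.1344]), 'ft_force': array([-0.4171, -0.0078, -1.86  ]), 'moment': array([ 0.0017,  0.0027, -0.0198]), 'width': np.float64(0.0471)}
[261 272]
```

View pics/c7.png

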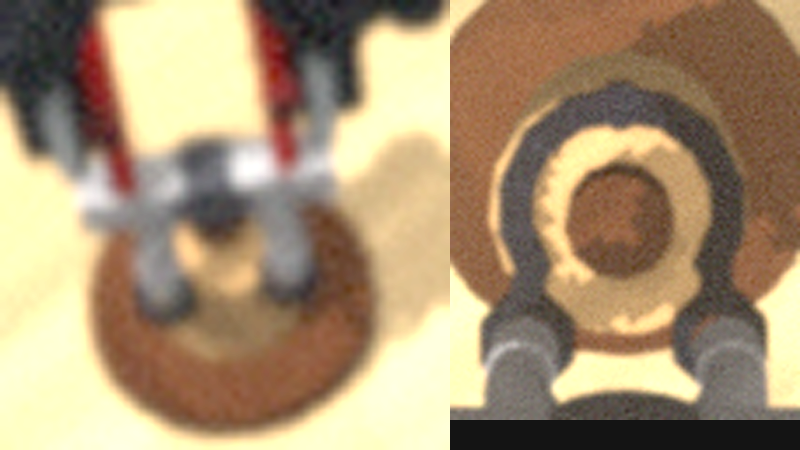

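Both pins sit over and in the eyes, and there is no contact force yet. I'll lower until light contact.

Request:
apply_moves --rows '[0,0,-0.007,0,0,0,0.45,0,0,-0.013,0,0,0,0.45,0,0,-0.02,0,0,0,0.45,0,0,-0.02,0,0,0,0.45]'

```text
clock: 8.75
tcp_pos: [0.5509, -0.0097, 0.1311]
eef_rot: [0.625, -0.331, 0.625, 0.331]
ft_force: [1.1, 0.2, -1.6]
width: 0.0472
```

Request:
apply_moves --rows '[0,0,-0.005,0,0,0,0.45,0,0,-0.01,0,0,0,0.45,0,0,-0.01,0,0,0,0.45]'

```text
clock: 9.05
tcp_pos: [0.5511, -0.0098, 0.13]
eef_rot: [0.625, -0.331, 0.625, 0.33]
ft_force: [-0.5, -0.7, 3.6]
width: 0.0469
```

```bash
python3 - <<'E'
from h import *
F=[]
for i in range(3):
  c=robot.capture('wrist');F.append(robot.state()['ft_force'])
print(np.round(F,2),robot.state()['tcp_pos'],robot.state()['moment'])
E
```

```text
[[-0.23 -0.83  4.21]
 [-0.63 -0.4   5.12]
 [ 0.35 -0.39  5.48]] [ 0.55107688 -0.00975114  0.1299954 ] [-0.17960933  0.06058873  0.02385271]
```

Request:
apply_moves --rows '[0,0,0,0,0,0,0.5,0,0,-0.003,0,0,0,0.54,0,0,-0.006,0,0,0,0.58,0,0,-0.01,0,0,0,0.61,0,0,-0.01,0,0,0,0.63,0,0,-0.01,0,0,0,0.65,0,0,-0.01,0,0,0,0.65,0,0,-0.01,0,0,0,0.65]'

```text
clock: 10.0
tcp_pos: [0.5531, -0.0082, 0.1301]
eef_rot: [0.627, -0.331, 0.623, 0.33]
ft_force: [4.4, 5.8, 26.8]
width: 0.0306
```

```bash
python3 - <<'E'
from h import *
w=cap('wrist');np.savez('pics/w9.npz',**w);s=robot.state();print({k:np.round(s[k],4) for k in ('clock','tcp_pos','ft_force','moment','width')})
cv2.imwrite('pics/c8.png',cv2.convertScaleAbs(cv2.resize(w['img'][160:280,247:407],(800,600),interpolation=cv2.INTER_CUBIC),alpha=1.8,beta=20))
E
```

```text
{'clock': np.float64(10.05), 'tcp_pos': array([ 0.5531, -0.0082,  0.1301]), 'ft_force': array([ 4.4228,  5.1635, 27.0474]), 'moment': array([ 1.2772, -1.0864, -0.0104]), 'width': np.float64(0.0301)}
```

View pics/c8.png

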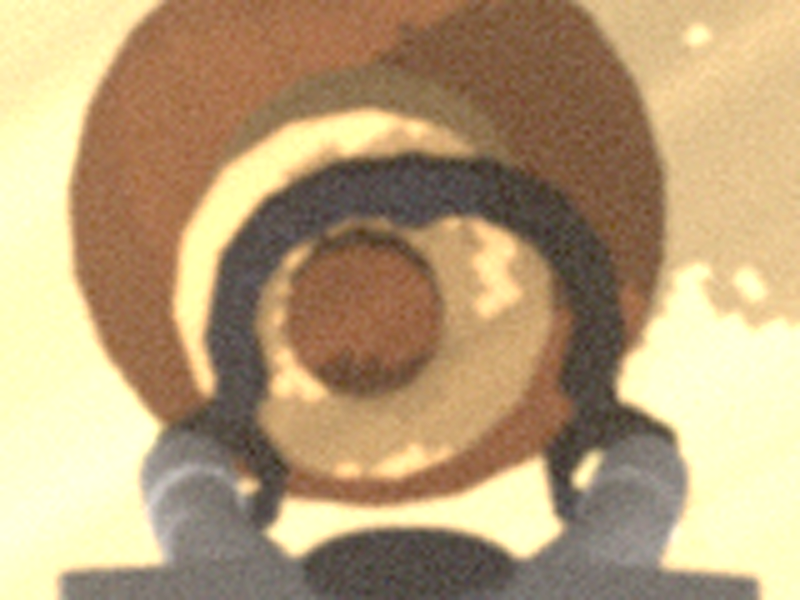

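The ring is spread on both pins, about 41 mm apart by the scale. The 27 N down-force comes from the fingers swinging forward, so I'll lift now.

Request:
apply_moves --rows '[0,0,0.02,0,0,0,0.65,0,0,0.04,0,0,0,0.65,0,0,0.07,0,0,0,0.66,0,0,0.15,0,0,0,0.665,0,0,0.3,0,0,0,0.67,0,0,0.5,0,0,0,0.67,0,0,0.6,0,0,0,0.67,0,0,0.6,0,0,0,0.67]'

```text
clock: 10.85
tcp_pos: [0.5515, -0.0097, 0.2205]
eef_rot: [0.626, -0.331, 0.624, 0.33]
ft_force: [-0.5, 0.2, -2.7]
width: 0.0289
```

```bash
python3 - <<'E'
from h import *
w=cap('wrist');np.savez('pics/w10.npz',**w);s=robot.state();print({k:np.round(s[k],4) for k in ('clock','tcp_pos','ft_force','moment','width')})
g=cv2.cvtColor(w['img'],cv2.COLOR_BGR2GRAY)
cv2.imwrite('pics/c9.png',cv2.convertScaleAbs(cv2.resize(w['img'][130:330,190:457],(800,600),interpolation=cv2.INTER_CUBIC),alpha=1.8,beta=20))
E
```

```text
{'clock': np.float64(10.9), 'tcp_pos': array([ 0.551 , -0.0098,  0.219 ]), 'ft_force': array([-0.8609, -0.2752, -3.124 ]), 'moment': array([-0.0508,  0.0733, -0.0189]), 'width': np.float64(0.0287)}
```

View pics/c9.png

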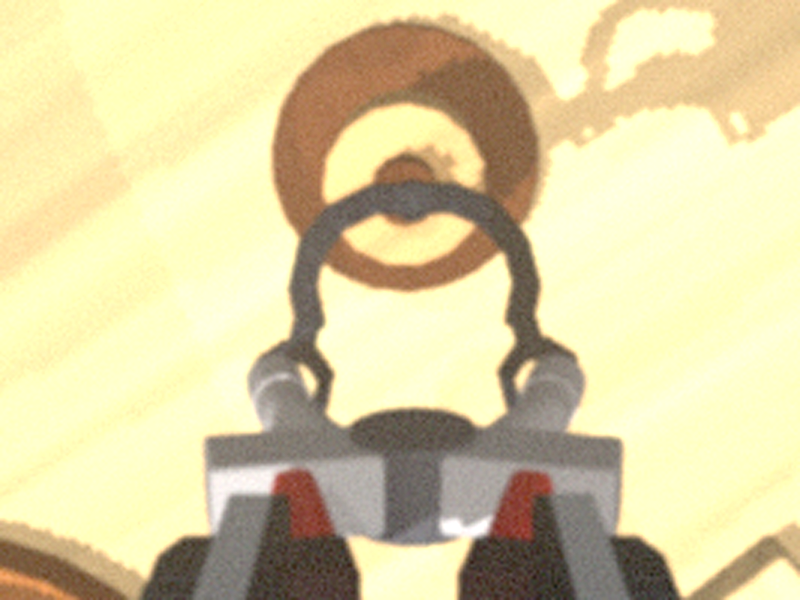

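The ring is carried level on both pins, with its hinge at (326,195) and back bore edge at (326,201) in the wrist image. Next I'll carry it above the axle.

Request:
apply_moves --rows '[0.05,-0.15,0.05,0,0,0,0.67,0.1,-0.35,0.05,0,0,0,0.67,0.2,-0.6,0.05,0,0,0,0.67,0.25,-0.76,0.05,0,0,0,0.67,0.25,-0.76,0.05,0,0,0,0.67]'

```text
clock: 11.4
tcp_pos: [0.5882, -0.1276, 0.2241]
eef_rot: [0.625, -0.329, 0.627, 0.329]
ft_force: [-0.9, 0.1, -1.8]
width: 0.0284
```

Request:
apply_moves --rows '[0.05,-0.15,0,0,0,0,0.67,0.15,-0.4,0,0,0,0,0.67,0.22,-0.65,0,0,0,0,0.67,0.245,-0.766,0,0,0,0,0.67,0.245,-0.766,0,0,0,0,0.67,0.245,-0.766,0,0,0,0,0.67]'

```text
clock: 12.0
tcp_pos: [0.6249, -0.2376, 0.2249]
eef_rot: [0.625, -0.33, 0.625, 0.331]
ft_force: [0.4, 0.9, -1.3]
width: 0.0287
```

```bash
python3 - <<'E'
from h import *
w=cap('wrist');np.savez('pics/w11.npz',**w);s=robot.state();print({k:np.round(s[k],4) for k in ('clock','tcp_pos','ft_force','moment','width')})
t=s['tcp_pos'];jy=np.array([.562,.827]);jx=np.array([.827,-.562])
v=dict(np.load('pics/w10.npz'));t0=np.array([.5509,-.0097,.2190])
for z in (.137,.140,.143):
  f=lambda u,vv:(lambda p:(round((p-t0[:2])@jy,4),round((p-t0[:2])@jx,4)))(onz(v,u,vv,z)[:2])
  print(z,'hinge',f(326,195),'back',f(326,201),'discs',f(281.7,246.7),f(376.7,246.7))
im=w['img'][150:260,260:400];h=cv2.cvtColor(im,cv2.COLOR_BGR2HSV)
m=((h[...,1]<60)&(h[...,2]>110)).astype('uint8');n,l,st,c=cv2.connectedComponentsWithStats(m)
for k in range(1,n):
  if st[k][4]>40: print(st[k],c[k]+[260,150])
cv2.imwrite('pics/c10.png',im)
E
```

```text
{'clock': np.float64(12.05), 'tcp_pos': array([ 0.6251, -0.2372,  0.2253]), 'ft_force': array([ 0.5093,  0.8831, -1.5207]), 'moment': array([-0.0051,  0.0005,  0.0099]), 'width': np.float64(0.0285)}
0.137 hinge (np.float64(0.0008), np.float64(-0.0311)) back (np.float64(0.0008), np.float64(-0.028)) discs (np.float64(-0.0226), np.float64(-0.0036)) (np.float64(0.0276), np.float64(-0.0035))
0.14 hinge (np.float64(0.0008), np.float64(-0.0316)) back (np.float64(0.0008), np.float64(-0.0286)) discs (np.float64(-0.0223), np.float64(-0.0045)) (np.float64(0.0272), np.float64(-0.0044))
0.143 hinge (np.float64(0.0008), np.float64(-0.0322)) back (np.float64(0.0008), np.float64(-0.0291)) discs (np.float64(-0.022), np.float64(-0.0054)) (np.float64(0.0269), np.float64(-0.0053))
[ 41  52  46  37 687] [318.27510917 222.19650655]
```

```bash
python3 - <<'E'
from h import *
w=dict(np.load('pics/w11.npz'));t=np.array([.6251,-.2374,.2250]);jy=np.array([.562,.827]);jx=np.array([.827,-.562])
g=cv2.cvtColor(w['img'],cv2.COLOR_BGR2HSV)
for v in range(196,246,3): print(v,' '.join('%3d'%x for x in g[v,292:358:2,2]),'|',' '.join('%3d'%x for x in g[v,292:358:6,1]))
for u,v in ((324,222),(324,215),(324,230)): p=onz(w,u,v,.091)[:2];print(p,(p-t[:2])@jy,(p-t[:2])@jx)
E
```

```text
196 197 194 193 192 158 133  98  60  57  57  55  56  54  51  60  53  56  57  60  58  57  53  48  56  55  51  57  47  57  54  67  93 119 | 211 215 154  76  99  77  47  72  79  87 167
199 193 194 189 140  71  50  50  51  54  57  52  55  54  48  57  58  56  55  59  51  60  47  50  56  49  49  47  51  54  48  51  49  59 | 218 189  82  81  52  62  61  71  78  85  85
202 187 186 127  61  56  55  55  54  49  56  71 113 130 139 134 128  82  62  55  60  85  98  94 102  92  76  56  56  47  54  48  45  48 | 240 100  79  87  16   8  70  16  17  68 112
205 173 105  57  52  54  53  56  75 114 142 164 160 166 167 167 163 160 130  97 106 109 107 104 108 105 109 103 105  89  64  51  48  46 | 223  88  50   7   8   8  18  17  22 129  70
208  95  57  52  54  54  63 128 160 167 167 165 166 160 130 102  78  78  77  79  93 103 105 106 107 106 106 104 110 121 121  91  55  44 | 158  94  14   8  11  39  45  19  17  74 157
211  49  53  51  52  71 141 168 164 169 164 164 152 109  83  83  88  88  84  81  78  79 101 105 107 109 107 107 106 117 124 122 103  54 |  94  83   8   8  26  26  38  20  19  48 184
214  54 
[... 1506 characters left out ...]
3 173 169 166 165 167 173 179 190 191 192 191 191 193 192 186 182 192 193 189 |  60 178 213 222 119  29  40 157 228 216 219
241  54  50 126 190 192 182 189 191 196 196 191 192 191 191 191 191 190 192 191 192 193 189 193 194 195 190 187 184 192 193 192 190 190 |  57 219 219 208 219 212 211 233 216 225 215
244  46  60 163 194 192 192 192 193 192 193 185 194 188 193 190 192 191 194 192 194 192 193 191 187 191 190 188 192 189 191 192 193 190 |  72 213 220 214 228 220 213 214 219 219 224
[ 0.61935338 -0.235108  ] -0.0013341185162602034 -0.006040553020114114
[ 0.61557477 -0.2325309 ] -0.0013264351037218121 -0.010613799097847754
[ 0.62371357 -0.23808176] -0.001342984500188344 -0.0007634283021432394
```

The land disc is centred at (325,216.5) and the nose at (325.5,220). The ring's midline is about 2 mm to the +jaw side of the axle, with the eyes about 9.6 mm ahead. I'll correct that, lower the ring round the nose and feel sideways.

Request:
apply_moves --rows '[0.013,-0.028,0,0,0,0,0.67,0.013,-0.028,-0.1,0,0,0,0.67,0.013,-0.028,-0.2,0,0,0,0.67,0.013,-0.028,-0.25,0,0,0,0.67,0.013,-0.028,-0.3,0,0,0,0.67,0.013,-0.028,-0.3,0,0,0,0.67,0.013,-0.028,-0.3,0,0,0,0.67]'

```text
clock: 12.75
tcp_pos: [0.6273, -0.2427, 0.1812]
eef_rot: [0.625, -0.331, 0.625, 0.33]
ft_force: [0.1, 0.7, -1.7]
width: 0.0288
```

Request:
apply_moves --rows '[0.015,0.022,0,0,0,0,0.67,0.023,0.033,0,0,0,0,0.67,0.03,0.044,0,0,0,0,0.67,0.03,0.044,0,0,0,0,0.67,0.03,0.044,0,0,0,0,0.67]'

```text
clock: 13.25
tcp_pos: [0.6316, -0.2362, 0.1808]
eef_rot: [0.625, -0.331, 0.625, 0.33]
ft_force: [-0.7, -0.5, -2.4]
width: 0.0291
```

```bash
cat > f.py <<'E'
from h import *
F=[]
for i in range(2):
  robot.capture('wrist');s=robot.state();F.append(np.r_[s['ft_force'],s['moment']*10,s['tcp_pos']*1e3])
F=np.mean(F,0);jy=np.array([.562,.827]);jx=np.array([.827,-.562])
print('F along %.2f across %.2f z %.2f'%(F[:2]@jy,F[:2]@jx,F[2]),'M',(F[3:6]/10).round(3),'tcp',F[6:].round(2),'along %.2f across %.2f'%(F[6:8]@jy,F[6:8]@jx),'w',s['width'].round(4),s['clock'])
E
python3 f.py
```

```text
Traceback (most recent call last):
  File "f.py", line 6, in <module>
    print('F along %.2f across %.2f z %.2f'%(F[:2]@jy,F[:2]@jx,F[2]),'M',(F[3:6]/10).round(3),'tcp',F[6:].round(2),'along %.2f across %.2f'%(F[6:8]@jy,F[6:8]@jx),'w',s['width'].round(4),s['clock'])
                                                                                                                                                                      ^^^^^^^^^^^^^^^^
AttributeError: 'float' object has no attribute 'round'
```

Request:
apply_moves --rows '[0.003,0.004,0,0,0,0,0.67,0.006,0.008,0,0,0,0,0.67,0.006,0.008,0,0,0,0,0.67]'

```text
clock: 13.65
tcp_pos: [0.6326, -0.2349, 0.1808]
eef_rot: [0.625, -0.331, 0.625, 0.331]
ft_force: [0.4, -0.5, -1.6]
width: 0.0288
```

```bash
sed -i "s/s\['width'\].round(4)/round(s['width'],4)/" f.py; python3 f.py
```

```text
F along -0.65 across 0.00 z -1.92 M [0.019 0.017 0.007] tcp [ 632.53 -234.99  180.76] along 161.15 across 655.17 w 0.0287 13.75
```

Request:
apply_moves --rows '[0.002,0.003,0,0,0,0,0.67,0.004,0.006,0,0,0,0,0.67,0.004,0.006,0,0,0,0,0.67]'

```text
clock: 14.05
tcp_pos: [0.633, -0.2342, 0.1807]
eef_rot: [0.625, -0.331, 0.625, 0.33]
ft_force: [-1.1, -1.2, -1.9]
width: 0.0291
```

```bash
python3 f.py
```

```text
F along -1.25 across -0.00 z -1.95 M [-0.318  0.231  0.058] tcp [ 633.02 -234.27  180.72] along 162.01 across 655.17 w 0.0288 14.15
```

Request:
apply_moves --rows '[-0.03,-0.045,0,0,0,0,0.67,-0.055,-0.081,0,0,0,0,0.67,-0.062,-0.091,0,0,0,0,0.67,-0.062,-0.091,0,0,0,0,0.67,-0.062,-0.091,0,0,0,0,0.67]'

```text
clock: 14.65
tcp_pos: [0.6239, -0.2476, 0.1808]
eef_rot: [0.625, -0.331, 0.625, 0.331]
ft_force: [-0.2, 0.1, -1.6]
width: 0.0287
```

```bash
python3 f.py
```

```text
F along 0.31 across 0.14 z -1.30 M [-0.025 -0.007 -0.004] tcp [ 623.94 -247.51  180.78] along 145.96 across 655.10 w 0.0285 14.75
```

Request:
apply_moves --rows '[-0.002,-0.003,0,0,0,0,0.67,-0.004,-0.006,0,0,0,0,0.67,-0.004,-0.006,0,0,0,0,0.67]'

```text
clock: 15.05
tcp_pos: [0.6232, -0.2487, 0.1808]
eef_rot: [0.625, -0.331, 0.625, 0.331]
ft_force: [-0.1, 0.6, -1.8]
width: 0.0283
```

```bash
python3 f.py
```

```text
F along -0.02 across -0.50 z -1.38 M [-0.013  0.     0.01 ] tcp [ 623.21 -248.69  180.78] along 144.58 across 655.16 w 0.0282 15.15
```

Request:
apply_moves --rows '[-0.002,-0.003,0,0,0,0,0.67,-0.004,-0.006,0,0,0,0,0.67,-0.004,-0.006,0,0,0,0,0.67]'

```text
clock: 15.45
tcp_pos: [0.6226, -0.2497, 0.1807]
eef_rot: [0.625, -0.331, 0.625, 0.331]
ft_force: [0.2, 0.3, -1.7]
width: 0.0286
```

```bash
python3 f.py
```

```text
F along 0.18 across 0.22 z -2.21 M [-0.028 -0.011  0.002] tcp [ 622.6  -249.62  180.77] along 143.47 across 655.18 w 0.0287 15.55
```

Request:
apply_moves --rows '[-0.002,-0.003,0,0,0,0,0.67,-0.004,-0.006,0,0,0,0,0.67,-0.004,-0.006,0,0,0,0,0.67]'

```text
clock: 15.85
tcp_pos: [0.6221, -0.2503, 0.1808]
eef_rot: [0.625, -0.331, 0.625, 0.331]
ft_force: [0.3, 2.1, -2.0]
width: 0.0287
```

```bash
python3 f.py
```

```text
F along 2.33 across -0.20 z -2.16 M [ 0.467 -0.274 -0.038] tcp [ 622.1  -250.3   180.79] along 142.62 across 655.15 w 0.0288 15.95
```

Request:
apply_moves --rows '[0.02,0.027,0,0,0,0,0.67,0.0365,0.0536,0,0,0,0,0.67,0.06,0.038,0,0,0,0,0.67,0.075,0.0275,0,0,0,0,0.67,0.075,0.0275,0,0,0,0,0.67,0.075,0.0275,0,0,0,0,0.67]'

```text
clock: 16.55
tcp_pos: [0.6332, -0.2465, 0.1806]
eef_rot: [0.625, -0.33, 0.625, 0.33]
ft_force: [-0.1, -0.4, -1.9]
width: 0.0287
```

```bash
python3 f.py
```

```text
F along -0.07 across -0.00 z -1.39 M [-0.001 -0.005 -0.001] tcp [ 633.16 -246.45  180.7 ] along 152.02 across 662.13 w 0.0285 16.65
```

Request:
apply_moves --rows '[0.003,-0.002,0,0,0,0,0.67,0.0055,-0.0037,0,0,0,0,0.67,0.0055,-0.0037,0,0,0,0,0.67]'

```text
clock: 16.95
tcp_pos: [0.6341, -0.2469, 0.1807]
eef_rot: [0.625, -0.331, 0.625, 0.331]
ft_force: [-0.5, 0.6, -1.6]
width: 0.0287
```

```bash
python3 f.py
```

```text
F along -0.28 across 0.66 z -1.61 M [0.014 0.063 0.012] tcp [ 634.05 -246.9   180.74] along 152.15 across 663.12 w 0.0285 17.05
```

Request:
apply_moves --rows '[0.003,-0.002,0,0,0,0,0.67,0.0055,-0.0037,0,0,0,0,0.67,0.0055,-0.0037,0,0,0,0,0.67]'

```text
clock: 17.35
tcp_pos: [0.6349, -0.2474, 0.1807]
eef_rot: [0.625, -0.33, 0.625, 0.331]
ft_force: [-0.6, 0.5, -2.5]
width: 0.0291
```

```bash
python3 f.py
```

```text
F along 0.28 across -1.12 z -1.71 M [0.142 0.35  0.023] tcp [ 634.85 -247.42  180.69] along 152.17 across 664.07 w 0.0281 17.45
```

Request:
apply_moves --rows '[0.003,-0.002,0,0,0,0,0.67,0.0055,-0.0037,0,0,0,0,0.67,0.0055,-0.0037,0,0,0,0,0.67]'

```text
clock: 17.75
tcp_pos: [0.6357, -0.248, 0.1807]
eef_rot: [0.625, -0.33, 0.625, 0.331]
ft_force: [-2.6, 1.4, -1.6]
width: 0.0284
```

```bash
python3 f.py
```

```text
F along 0.47 across -1.49 z -2.54 M [0.308 0.587 0.004] tcp [ 635.69 -247.97  180.72] along 152.19 across 665.08 w 0.0286 17.85
```

Sideways contacts at 161.6 and 143.2 put the axle at 152.35 along. The back of the bore meets the nose at 662.85 across, where the eyes are 22 mm ahead, which agrees with vision to about 1 mm. I'll move to eyes about 10.5 mm ahead and descend carefully.

Request:
apply_moves --rows '[-0.03,0.021,0,0,0,0,0.67,-0.06,0.042,0,0,0,0,0.67,-0.074,0.051,0,0,0,0,0.67,-0.074,0.051,0,0,0,0,0.67,-0.074,0.051,-0.02,0,0,0,0.67,-0.074,0.051,-0.035,0,0,0,0.67,-0.074,0.051,-0.035,0,0,0,0.67]'

```text
clock: 18.55
tcp_pos: [0.6245, -0.2404, 0.175]
eef_rot: [0.625, -0.33, 0.625, 0.331]
ft_force: [-0.4, -0.7, -2.6]
width: 0.0289
```

```bash
python3 f.py;  python3 - <<'E'
from h import *
w=cap('wrist');np.savez('pics/w12.npz',**w)
cv2.imwrite('pics/c11.png',cv2.convertScaleAbs(cv2.resize(w['img'][160:280,247:407],(800,600),interpolation=cv2.INTER_CUBIC),alpha=1.8,beta=20))
E
```

```text
F along -0.46 across -0.09 z -0.74 M [ 0.022 -0.002 -0.   ] tcp [ 624.63 -240.37  175.29] along 152.26 across 651.65 w 0.0286 18.65
```

Request:
apply_moves --rows '[0,0,-0.005,0,0,0,0.67,0,0,-0.01,0,0,0,0.67,0,0,-0.01,0,0,0,0.67]'

```text
clock: 19.0
tcp_pos: [0.6246, -0.2404, 0.1739]
eef_rot: [0.625, -0.331, 0.625, 0.331]
ft_force: [-0.3, 0.5, -1.6]
width: 0.0288
```

```bash
python3 f.py
```

```text
F along 0.04 across 0.70 z -2.56 M [ 0.034 -0.035 -0.054] tcp [ 624.63 -240.35  173.98] along 152.28 across 651.64 w 0.0283 19.1
```

Request:
apply_moves --rows '[0,0,-0.007,0,0,0,0.67,0,0,-0.007,0,0,0,0.67]'

```text
clock: 19.3
tcp_pos: [0.6246, -0.2404, 0.1728]
eef_rot: [0.625, -0.331, 0.625, 0.331]
ft_force: [-0.4, 0.5, -2.3]
width: 0.0285
```

```bash
python3 f.py
```

```text
F along 0.38 across 0.64 z -1.57 M [ 0.022 -0.008  0.019] tcp [ 624.6  -240.38  172.9 ] along 152.23 across 651.64 w 0.0284 19.4
```

Request:
apply_moves --rows '[0,0,-0.005,0,0,0,0.67,0,0,-0.005,0,0,0,0.67]'

```text
clock: 19.6
tcp_pos: [0.6246, -0.2404, 0.1722]
eef_rot: [0.625, -0.331, 0.625, 0.331]
ft_force: [0.0, -0.1, -2.6]
width: 0.0283
```

```bash
python3 f.py
```

```text
F along 0.29 across -0.12 z -1.71 M [-0.004 -0.046 -0.047] tcp [ 624.63 -240.36  172.19] along 152.26 across 651.65 w 0.029 19.7
```

Request:
apply_moves --rows '[0,0,-0.005,0,0,0,0.67,0,0,-0.005,0,0,0,0.67]'

```text
clock: 19.9
tcp_pos: [0.6246, -0.2403, 0.1714]
eef_rot: [0.625, -0.331, 0.625, 0.331]
ft_force: [1.3, -0.4, -1.5]
width: 0.0286
```

```bash
python3 f.py
```

```text
F along -0.27 across -0.06 z -1.85 M [-0.021  0.002 -0.003] tcp [ 624.62 -240.36  171.42] along 152.26 across 651.65 w 0.0287 20.0
```

Request:
apply_moves --rows '[0,0,-0.005,0,0,0,0.67,0,0,-0.005,0,0,0,0.67]'

```text
clock: 20.2
tcp_pos: [0.6246, -0.2404, 0.1706]
eef_rot: [0.625, -0.331, 0.625, 0.331]
ft_force: [-0.8, 0.4, -2.0]
width: 0.0289
```

```bash
python3 f.py
```

```text
F along -0.08 across 0.06 z -1.56 M [ 0.012 -0.008 -0.03 ] tcp [ 624.62 -240.37  170.69] along 152.25 across 651.65 w 0.0286 20.3
```

Request:
apply_moves --rows '[0,0,-0.005,0,0,0,0.67,0,0,-0.005,0,0,0,0.67]'

```text
clock: 20.5
tcp_pos: [0.6246, -0.2404, 0.1699]
eef_rot: [0.625, -0.331, 0.625, 0.331]
ft_force: [-0.0, 0.1, -1.6]
width: 0.0284
```

```bash
python3 f.py
```

```text
F along 0.19 across 0.24 z -2.15 M [ 0.03   0.035 -0.007] tcp [ 624.61 -240.37  169.94] along 152.25 across 651.64 w 0.0287 20.6
```

Request:
apply_moves --rows '[0,0,-0.007,0,0,0,0.67,0,0,-0.007,0,0,0,0.67]'

```text
clock: 20.8
tcp_pos: [0.6246, -0.2404, 0.1688]
eef_rot: [0.625, -0.33, 0.625, 0.331]
ft_force: [-0.5, -0.3, -2.1]
width: 0.0285
```

```bash
python3 f.py
```

```text
F along -0.36 across 0.20 z -2.39 M [-0.028 -0.017 -0.034] tcp [ 624.62 -240.37  168.88] along 152.25 across 651.64 w 0.0285 20.9
```

Request:
apply_moves --rows '[0,0,-0.007,0,0,0,0.67,0,0,-0.007,0,0,0,0.67]'

```text
clock: 21.1
tcp_pos: [0.6246, -0.2403, 0.1677]
eef_rot: [0.625, -0.331, 0.625, 0.331]
ft_force: [-0.7, -0.5, -1.8]
width: 0.0287
```

```bash
python3 f.py
```

```text
F along -0.05 across 0.04 z -1.63 M [0.026 0.016 0.025] tcp [ 624.62 -240.37  167.8 ] along 152.25 across 651.65 w 0.0286 21.2
```

Request:
apply_moves --rows '[0,0,-0.007,0,0,0,0.67,0,0,-0.007,0,0,0,0.67]'

```text
clock: 21.4
tcp_pos: [0.6246, -0.2404, 0.1667]
eef_rot: [0.625, -0.331, 0.625, 0.331]
ft_force: [0.4, -0.5, -1.9]
width: 0.029
```

```bash
python3 f.py
```

```text
F along 0.02 across -0.34 z -1.42 M [-0.004 -0.005  0.004] tcp [ 624.62 -240.36  166.79] along 152.26 across 651.65 w 0.0288 21.5
```

The ring's underside is now below the land's top with no contact. Continuing down.

Request:
apply_moves --rows '[0,0,-0.007,0,0,0,0.67,0,0,-0.013,0,0,0,0.67,0,0,-0.013,0,0,0,0.67]'

```text
clock: 21.8
tcp_pos: [0.6246, -0.2403, 0.1647]
eef_rot: [0.625, -0.331, 0.625, 0.331]
ft_force: [-0.1, -0.6, -2.1]
width: 0.0287
```

```bash
python3 f.py
```

```text
F along -0.21 across 0.16 z -1.96 M [-0.018  0.011  0.044] tcp [ 624.64 -240.36  164.83] along 152.27 across 651.66 w 0.0285 21.9
```

Request:
apply_moves --rows '[0,0,-0.007,0,0,0,0.67,0,0,-0.013,0,0,0,0.67,0,0,-0.013,0,0,0,0.67]'

```text
clock: 22.2
tcp_pos: [0.6245, -0.2404, 0.1627]
eef_rot: [0.625, -0.331, 0.625, 0.331]
ft_force: [-0.5, -0.5, -0.2]
width: 0.0288
```

```bash
python3 f.py
```

```text
F along 0.16 across 0.09 z -1.70 M [-0.049 -0.022 -0.031] tcp [ 624.62 -240.36  162.88] along 152.26 across 651.64 w 0.0288 22.3
```

Request:
apply_moves --rows '[0,0,-0.007,0,0,0,0.67,0,0,-0.013,0,0,0,0.67,0,0,-0.013,0,0,0,0.67]'

```text
clock: 22.6
tcp_pos: [0.6246, -0.2404, 0.1608]
eef_rot: [0.625, -0.331, 0.625, 0.331]
ft_force: [-1.4, 1.0, -1.9]
width: 0.0287
```

```bash
python3 f.py
```

```text
F along -0.37 across 0.03 z -2.11 M [0.024 0.005 0.013] tcp [ 624.62 -240.37  160.92] along 152.25 across 651.65 w 0.0284 22.7
```

Request:
apply_moves --rows '[0,0,-0.007,0,0,0,0.67,0,0,-0.01,0,0,0,0.67,0,0,-0.01,0,0,0,0.67]'

```text
clock: 23.0
tcp_pos: [0.6246, -0.2404, 0.1594]
eef_rot: [0.625, -0.331, 0.625, 0.331]
ft_force: [0.3, 0.6, -1.7]
width: 0.0285
```

```bash
python3 f.py
```

```text
F along 0.17 across 0.15 z -2.02 M [-0.015 -0.023  0.018] tcp [ 624.63 -240.37  159.44] along 152.25 across 651.66 w 0.0287 23.1
```

Request:
apply_moves --rows '[0,0,-0.005,0,0,0,0.67,0,0,-0.005,0,0,0,0.67]'

```text
clock: 23.3
tcp_pos: [0.6246, -0.2404, 0.1587]
eef_rot: [0.625, -0.331, 0.625, 0.331]
ft_force: [0.0, -0.7, -1.9]
width: 0.0291
```

```bash
python3 f.py
```

```text
F along -0.05 across -0.04 z -2.05 M [-0.024 -0.056  0.011] tcp [ 624.66 -240.37  158.71] along 152.27 across 651.68 w 0.0291 23.4
```

Request:
apply_moves --rows '[0,0,-0.005,0,0,0,0.67,0,0,-0.005,0,0,0,0.67]'

```text
clock: 23.6
tcp_pos: [0.6248, -0.2403, 0.1581]
eef_rot: [0.625, -0.331, 0.625, 0.33]
ft_force: [-0.2, -0.1, -0.2]
width: 0.0286
```

```bash
python3 f.py
```

```text
F along 0.53 across 0.65 z 0.10 M [-0.043 -0.094 -0.016] tcp [ 624.73 -240.37  158.07] along 152.31 across 651.73 w 0.0286 23.7
```

Light contact came at TCP z 0.158, which matches the collar. I'll raise slightly and draw toward the gap.

Request:
apply_moves --rows '[0,0,0.005,0,0,0,0.67,0.01,-0.007,0.005,0,0,0,0.67,0.02,-0.0135,0.005,0,0,0,0.67,0.028,-0.019,0.005,0,0,0,0.67,0.028,-0.019,0.005,0,0,0,0.67]'

```text
clock: 24.2
tcp_pos: [0.6289, -0.2433, 0.1586]
eef_rot: [0.625, -0.331, 0.625, 0.331]
ft_force: [-0.9, -0.2, -1.1]
width: 0.0288
```

```bash
python3 f.py
```

```text
F along -0.29 across -0.23 z -1.59 M [-0.057 -0.014  0.032] tcp [ 628.87 -243.22  158.64] along 152.28 across 656.76 w 0.0288 24.3
```

Request:
apply_moves --rows '[0.003,-0.002,0,0,0,0,0.67,0.0055,-0.0037,0,0,0,0,0.67,0.0055,-0.0037,0,0,0,0,0.67]'

```text
clock: 24.6
tcp_pos: [0.6297, -0.2438, 0.1587]
eef_rot: [0.625, -0.331, 0.625, 0.33]
ft_force: [-0.3, -0.3, -1.3]
width: 0.0287
```

```bash
python3 f.py
```

```text
F along 0.40 across 0.11 z -1.84 M [ 0.02  -0.018 -0.003] tcp [ 629.66 -243.76  158.71] along 152.28 across 657.72 w 0.0287 24.7
```

Request:
apply_moves --rows '[0.003,-0.002,0,0,0,0,0.67,0.0055,-0.0037,0,0,0,0,0.67,0.0055,-0.0037,0,0,0,0,0.67]'

```text
clock: 25.0
tcp_pos: [0.6305, -0.2443, 0.1587]
eef_rot: [0.625, -0.331, 0.625, 0.331]
ft_force: [-0.5, -0.1, -0.6]
width: 0.0285
```

```bash
python3 f.py
```

```text
F along 0.08 across -0.51 z -1.18 M [ 0.059  0.178 -0.045] tcp [ 630.46 -244.29  158.69] along 152.29 across 658.68 w 0.0285 25.1
```

Request:
apply_moves --rows '[0.003,-0.002,0,0,0,0,0.67,0.0055,-0.0037,0,0,0,0,0.67,0.0055,-0.0037,0,0,0,0,0.67]'

```text
clock: 25.4
tcp_pos: [0.6313, -0.2448, 0.1586]
eef_rot: [0.625, -0.33, 0.625, 0.331]
ft_force: [-1.5, 1.2, -1.4]
width: 0.0288
```

```bash
python3 f.py
```

```text
F along -0.19 across -1.14 z -1.94 M [0.261 0.391 0.011] tcp [ 631.22 -244.84  158.65] along 152.26 across 659.62 w 0.0283 25.5
```

The back touches the groove at 658.1 across, as predicted. Now I'll let the ring close while moving on.

Request:
apply_moves --rows '[0.001,-0.001,0,0,0,0,0.63,0.002,-0.0015,0,0,0,0,0.6,0.004,-0.0025,0,0,0,0,0.57,0.006,-0.004,0,0,0,0,0.54,0.007,-0.005,0,0,0,0,0.51,0.009,-0.006,0,0,0,0,0.49,0.009,-0.006,0,0,0,0,0.475,0.009,-0.006,0,0,0,0,0.46,0.009,-0.006,0,0,0,0,0.455,0.009,-0.006,0,0,0,0,0.455,0.009,-0.006,0,0,0,0,0.455]'

```text
clock: 26.6
tcp_pos: [0.6327, -0.2458, 0.1587]
eef_rot: [0.625, -0.331, 0.625, 0.331]
ft_force: [0.2, -0.9, -1.6]
width: 0.0468
```

```bash
python3 f.py;  python3 - <<'E'
from h import *
w=cap('wrist');np.savez('pics/w13.npz',**w);im=w['img']
cv2.imwrite('pics/c12.png',cv2.convertScaleAbs(cv2.resize(im[160:280,247:407],(800,600),interpolation=cv2.INTER_CUBIC),alpha=1.8,beta=20))
g=cv2.cvtColor(im,cv2.COLOR_BGR2GRAY)
for v in range(180,262,4): print(v,' '.join('%3d'%x for x in g[v,284:370:3]))
E
```

```text
F along 0.06 across 0.23 z -1.40 M [-0.021  0.01  -0.004] tcp [ 632.67 -245.77  158.71] along 152.31 across 661.34 w 0.0468 26.7
180 118 122 124 133 134 129 127 131 133 123 102  69  75  82  79  82  84  77  66  70  80  83  84  86  82  85  84  85  84
184 123 129 133 130 129 129 126 121  88 114 129  92  64  47  48  44  48  61  72  90  89  77  81  82  82  85  82  82  79
188 131 128 131 131 133 132 112 122 114  53  44  49  52  49  38  35  42  40  40  35  37  83  93  75  84  83  80  81  86
192 135 134 131 131 132 111 119  59  47  43  50  59  74  89  94  80  78  69  62  49  41  30  43  87  81  82  83  82  81
196 129 133 128 132 118  96  51  51  56  75 130 171 176 179 172 118 107 112 110 103  79  53  34  40  79  86  84  82  84
200 132 131 132 132 128  53  51  52 133 175 175 176 175 176 127 112 114 112 110 111 109 106  74  36  36  91  88  82  85
204 128 130 132 138  68  49  67 158 176 177 181 178 174 175 175 125 114 112 109 109 110 107 111  83  33  51  95  80  81
208 129 131 129 115  42  47 158 180 176 179 176 177 176 176 147 109 112 110 109 111 109 113 112 109  64  39  71  84  83
212 129 129
[... 848 characters left out ...]
  95  50  82 127 110 106 110  99 106 107 109 110 108 106 108 108 112 110 109  95  38  43  80  80  83
244 131 126 129  95  49  44  47  62 108 108 111 111 102  97 105 104 108 108 112 109 110 107  95  41  36  31  32  75  80
248 129 127  70  45  49  48  41  34  43  83 107 109 108 109 110 108 114 110 113 104  99  60  34  41  41  37  27  33  53
252 128  82  46  63  66  62  65  62  35  38  60  89 101 106 115 113 112 119 119 118  42  36  77  75  62  62  60  41  29
256 133  85  67  63  71  63  63  70  64  42  68 101 120 129 125 128 127 124 127 119  49  53  64  57  62  65  66  64  44
260 128  94 109  69  61  61  72  77  62  36  73 122 126 125 128 125 124 127 128 118  40  48  62  74  59  63  69  71  53
```

The view limit is reached, so I checked the saved pixels instead. The outer span of the eyes is about 84 px, against 83.7 px expected for a closed ring, and the contact forces are nil. I'll withdraw the pins gently.

Request:
apply_moves --rows '[0,0,0.01,0,0,0,0.452,0,0,0.02,0,0,0,0.452,0,0,0.027,0,0,0,0.452,0,0,0.027,0,0,0,0.452]'

```text
clock: 27.15
tcp_pos: [0.6327, -0.2458, 0.163]
eef_rot: [0.625, -0.331, 0.625, 0.33]
ft_force: [-0.2, 1.2, -1.4]
width: 0.0467
```

```bash
python3 f.py
```

```text
F along -0.17 across 0.06 z -1.70 M [-0.01   0.016  0.045] tcp [ 632.68 -245.79  162.82] along 152.30 across 661.36 w 0.0469 27.25
```

Request:
apply_moves --rows '[0,0,0.013,0,0,0,0.452,0,0,0.027,0,0,0,0.452,0,0,0.04,0,0,0,0.452,0,0,0.04,0,0,0,0.452]'

```text
clock: 27.65
tcp_pos: [0.6328, -0.2458, 0.1691]
eef_rot: [0.625, -0.331, 0.625, 0.33]
ft_force: [0.3, 1.3, -1.3]
width: 0.0471
```

```bash
python3 f.py
```

```text
F along 0.29 across -0.40 z -1.87 M [-0.002  0.023  0.001] tcp [ 632.7  -245.78  168.87] along 152.32 across 661.37 w 0.0468 27.75
```

Request:
apply_moves --rows '[0,0,0.05,0,0,0,0.452,0,0,0.2,0,0,0,0.452,0,0,0.45,0,0,0,0.452,0,0,0.45,0,0,0,0.452,0,0,0.45,0,0,0,0.452]'

```text
clock: 28.25
tcp_pos: [0.6328, -0.2457, 0.237]
eef_rot: [0.625, -0.331, 0.625, 0.33]
ft_force: [0.4, 0.3, -3.0]
width: 0.0469
```

```bash
python3 - <<'E'
from h import *
w=cap('wrist');np.savez('pics/w14.npz',**w);b=cap('top');s=robot.state();print(s['tcp_pos'],s['width'],s['ft_force'])
jy=np.array([.562,.827]);jx=np.array([.827,-.562])
# axle from feel: TCP along 152.35 (ring midline ~+1.6 along of TCP), eyes line = TCP across -> axle across 662.85-22.1
A=.1523*jy+(.66285-.0221)*jx; A=A+.0016*jy; print('axle',A)
for k,a,x in (('hinge',0,-.0155),('eyeL',.0145,.020),('eyeR',-.0145,.020)):
  print(k,proj(w,np.r_[A+a*jy+x*jx,.078]).round(1))
g=cv2.cvtColor(w['img'],cv2.COLOR_BGR2GRAY);u,v=proj(w,np.r_[A,.078])[0].astype(int);print(u,v)
for r in range(v-34,v+52,3): print(r,' '.join('%3d'%q for q in g[r,u-42:u+44:3]))
E
```

```text
[ 0.63235758 -0.24576124  0.23555053] 0.046760316822177767 [-0.20814907 -0.5667198  -2.27014168]
axle [ 0.61639205 -0.2328262 ]
hinge [[327.8 169.3]]
eyeL [[348.6 220.4]]
eyeR [[307.1 220.5]]
327 192
158 109 116 116 118 115 104 103 117 114 114 111 119 117 114 114 113  92  98  91 103 111 108 110  80  74 105 113 104  67
161 116 112 114 117 106 109 115 115 112 114 114 113 108  81  93  79  76  78  75  77  79  81  79  92  69  82 111 113 117
164 112 116 112 109 106 120 118 115 117 116 112  92  74  74  76  75  74  66  74  75  75  76  76  78  78  71  96 108 113
167 115 116 111 105 115 114 115 118 114 100  93  96  63  50  40  48  56  71  72  72  73  74  78  72  74  72  76 112 115
170 114 115 110 112 116 118 116 117 110 112  54  43  45  45  44  41  37  36  38  70  79  73  75  79  79  73  74  92 112
173 115 114 105 115 118 115 111 109  93  45  46  64  97 126 129 131 113  85  40  36  61  79  74  78  74  72  71  71  96
176 115 111 110 117 118 113 113  86  40  44 110 152 160 158 160 159 158 159 134  65  28  63  78  79  79  76  77  74  82
179 112 109 118 117 114 115 121  52  51 126 157 160 159 159 
[... 1879 characters left out ...]
  94  45  41  72  65  38  58 110 106 111 106 109 114 114  94  44  41  44  38  34  82 112 114 115 116
230 112 114 113 117 115  91  45  41  43  60 107 112 114 116 116 113 111 116 113 102  53  52  47  82 114 114 113 115 115
233 110 113 114 112 115 110 106 106 102 100 105 100 111 113 114 112 110 110 114 114 111 111 115 110 110 110 112 117 111
236 116 117 116 116 119 113 114 111  77  39  45  46  76 110 118 114 116 113 112 113 114 109 111 115 114 113 112 115 112
239 113 115 113 115 114 113 116  88  47  49  50  41  45  93 112 115 115 112 112 115 111 112 112 111 112 111 112 111 115
242 113 115 114 118 113 114 117  87  43  42  48  40  41  70 112 115 112 114 110 114 109 114 110 112 112 115 114 113 113
```

The ring is fitted. The eye holes are at (307,221) and (348.5,221), against (307.1,220.5) and (348.6,220.4) predicted for a closed ring on the collar. Now I'll return the pliers.

Request:
apply_moves --rows '[-0.03,0.2,0,0,0,0.09,0.452,-0.08,0.5,0,0,0,0.19,0.452,-0.16,0.96,0,0,0,0.19,0.452,-0.16,0.96,0,0,0,0.19,0.452]'

```text
clock: 28.75
tcp_pos: [0.6077, -0.0972, 0.236]
eef_rot: [0.568, -0.42, 0.568, 0.422]
ft_force: [1.5, -1.0, -1.2]
width: 0.0468
```

Request:
apply_moves --rows '[-0.08,0.33,0,0,0,0,0.452,-0.12,0.66,0,0,0,0,0.452,-0.16,0.96,0,0,0,0,0.452,-0.16,0.96,0,0,0,0,0.452]'

```text
clock: 29.15
tcp_pos: [0.5833, 0.0488, 0.2362]
eef_rot: [0.568, -0.421, 0.567, 0.423]
ft_force: [0.1, -0.7, -1.7]
width: 0.0472
```

Request:
apply_moves --rows '[-0.08,0.33,0,0,0,0,0.452,-0.12,0.66,0,0,0,0,0.452,-0.16,0.96,0,0,0,0,0.452,-0.16,0.96,0,0,0,0,0.452]'

```text
clock: 29.55
tcp_pos: [0.5585, 0.1927, 0.2358]
eef_rot: [0.568, -0.421, 0.567, 0.423]
ft_force: [0.7, -1.1, -2.0]
width: 0.047
```

Request:
apply_moves --rows '[-0.03,0.15,0,0,0,0,0.452,-0.03,0.207,0,0,0,0,0.452,-0.03,0.207,0,0,0,0,0.452,-0.03,0.207,0,0,0,0,0.452]'

```text
clock: 29.95
tcp_pos: [0.5564, 0.2162, 0.2359]
eef_rot: [0.569, -0.42, 0.569, 0.419]
ft_force: [0.1, 0.2, -0.8]
width: 0.0469
```

```bash
python3 - <<'E'
from h import *
from scipy.spatial.transform import Rotation as Rn
w=cap('wrist');np.savez('pics/w15.npz',**w);s=robot.state();t=s['tcp_pos'];print(s['clock'],t,s['width'],s['ft_force'])
q=s['eef_rot'];M=Rn.from_quat(np.r_[q[1:],q[0]]).as_matrix();print(M.round(3))
g=w['img'];h=cv2.cvtColor(g,cv2.COLOR_BGR2HSV);v=cv2.cvtColor(g,cv2.COLOR_BGR2GRAY)
print(proj(w,[[.5566,.2175,.075]]))
for r in range(200,300,4): print(r,' '.join('%3d'%x for x in v[r,270:390:4]))
jy=M[:2,2];jx=-M[:2,1]
for u,vv in ((297.75,251.25),(357.5,251.25)):
  p=onz(w,u,vv,t[2]-.076)[:2]+.005*jx;print('pin',p,(p-t[:2])@jy,(p-t[:2])@jx)
E
```

```text
30.0 [0.55650798 0.21607068 0.23601852] 0.046651752115863455 [-0.02138216  0.57004803 -1.4527864 ]
[[-0.    -0.955  0.296]
 [-0.001  0.296  0.955]
 [-1.    -0.    -0.001]]
[[327.70522863 220.74346825]]
200  95  91  88  89  94  90  91  93  89  91  88  91  88  91  89  90  89  90  90  90  91  90  93  91  91  92  92  92  93  91
204  91  93  95  93  93  92  91  89  89  90  89  86  87  85  87  84  82  86  85  82  81  79  76  86  91  90  95  84  74  64
208  95  95  97  96  95  93  43  44  43  42  44  43  50  39  37  58  59  63  59  60  60  59  51  74  76  65  58  65  62  63
212  96  96  92  96  95  92  44  41  41  43  43  39  41  43  44  60  56  57  57  64  56  63  51  55  62  59  61  58  59  56
216  94  90  92  95  91  91  46  47  41  45  44  41  39  42  39  47  57  52  53  54  49  59  50  61  63  61  66  59  58  59
220  97  96  95  91  93  92  47  44  38  44  42  41  40  41  46  38  44  41  36  42  48  41  42  79  80  72  81  89  71  85
224  96  96  97  93  94  92  49  42  38  41  39  42  39  43  42  43  37  37  46  37  35  39  39  79  91  89  93  93  91  89
228  96  96  93  91  93  93  5
[... 1640 characters left out ...]
7  35  30  30  30  30  34  43  56  51  49  47  48  54  52  49  44
284  52  55  54  50  50  56  53  49  53  44  35  35  31  30  25  28  28  33  33  42  50  52  52  49  51  47  53  52  51  48
288  79  77  66  69  68  69  76  76  75  75  72  45  42  41  40  37  43  46  59  75  74  74  73  71  72  70  61  67  73  66
292  76  62  31  37  33  77  74  78  74  80  77  49  38  39  42  44  39  44  72  76  74  79  77  75  62  27  30  36  73  77
296  85  36  42  36  37  70  78  76  79  79  78  46  38  36  43  35  44  39  68  78  76  78  74  77  50  28  39  30  61  73
pin [0.55332046 0.20231404] -0.014083610501290852 0.0010282338165642
pin [0.56234431 0.23153198] 0.01649606071520485 0.0009971322710908433
```

Pins and slot are aligned: the slot's centre column is 327 and the pins' midpoint about 328. Lowering.

Request:
apply_moves --rows '[0,0,-0.2,0,0,0,0.452,0,0,-0.4,0,0,0,0.452,0,0,-0.5,0,0,0,0.452,0,0,-0.6,0,0,0,0.452,0,0,-0.6,0,0,0,0.452]'

```text
clock: 30.5
tcp_pos: [0.5559, 0.2159, 0.1447]
eef_rot: [0.568, -0.419, 0.57, 0.42]
ft_force: [0.4, -0.7, -2.4]
width: 0.0469
```

Request:
apply_moves --rows '[0,0,-0.07,0,0,0,0.452,0,0,-0.14,0,0,0,0.452,0,0,-0.19,0,0,0,0.452,0,0,-0.19,0,0,0,0.452]'

```text
clock: 30.9
tcp_pos: [0.5558, 0.217, 0.1168]
eef_rot: [0.568, -0.42, 0.57, 0.42]
ft_force: [-0.9, -0.4, -0.8]
width: 0.047
```

```bash
python3 f.py
```

```text
F along -0.17 across -0.50 z -2.04 M [ 0.011 -0.025 -0.011] tcp [556.13 217.28 117.66] along 492.23 across 337.80 w 0.0468 31.0
```

Request:
apply_moves --rows '[0,0,-0.015,0,0,0,0.452,0,0,-0.027,0,0,0,0.452,0,0,-0.027,0,0,0,0.452]'

```text
clock: 31.3
tcp_pos: [0.5561, 0.2172, 0.1136]
eef_rot: [0.569, -0.42, 0.569, 0.42]
ft_force: [-0.1, -0.9, -1.0]
width: 0.047
```

```bash
python3 f.py
```

```text
F along -0.40 across -0.14 z -1.31 M [-0.019  0.028  0.007] tcp [556.16 217.28 113.74] along 492.25 across 337.84 w 0.0468 31.4
```

Request:
apply_moves --rows '[0,0,-0.007,0,0,0,0.452,0,0,-0.007,0,0,0,0.452]'

```text
clock: 31.6
tcp_pos: [0.5562, 0.2172, 0.1126]
eef_rot: [0.569, -0.42, 0.569, 0.42]
ft_force: [-0.9, 0.2, -1.6]
width: 0.047
```

```bash
python3 f.py
```

```text
F along -0.82 across -0.08 z -2.15 M [ 0.007  0.019 -0.001] tcp [556.16 217.27 112.66] along 492.25 across 337.84 w 0.0469 31.7
```

Request:
apply_moves --rows '[0,0,-0.007,0,0,0,0.452,0,0,-0.007,0,0,0,0.452]'

```text
clock: 31.9
tcp_pos: [0.5563, 0.2175, 0.1119]
eef_rot: [0.569, -0.42, 0.569, 0.42]
ft_force: [-0.5, 0.6, 3.2]
width: 0.0469
```

```bash
python3 f.py
```

```text
F along 0.55 across -1.06 z 4.40 M [0.048 0.085 0.01 ] tcp [556.31 217.49 111.87] along 492.51 across 337.84 w 0.0468 32.0
```

Request:
apply_moves --rows '[0,0,-0.007,0,0,0,0.452,0,0,-0.007,0,0,0,0.452]'

```text
clock: 32.2
tcp_pos: [0.5566, 0.2176, 0.1113]
eef_rot: [0.57, -0.42, 0.569, 0.42]
ft_force: [-1.2, 1.0, 12.0]
width: 0.0468
```

```bash
python3 f.py
```

```text
F along 0.23 across -0.73 z 11.48 M [-0.001  0.139 -0.008] tcp [556.58 217.63 111.3 ] along 492.77 across 337.98 w 0.0467 32.3
```

The shoulders are seated on the block. Relieve, release, retreat.

Request:
apply_moves --rows '[0,0,0.007,0,0,0,0.45,0,0,0.007,0,0,0,0.44,0,0,0.007,0,0,0,0.42,0,0,0.007,0,0,0,0.35,0,0,0.007,0,0,0,0.2,0,0,0.007,0,0,0,0.1,0,0,0.007,0,0,0,0.1,0,0,0.007,0,0,0,0.1]'

```text
clock: 33.1
tcp_pos: [0.5561, 0.2173, 0.1116]
eef_rot: [0.569, -0.42, 0.569, 0.42]
ft_force: [-0.5, 0.2, 0.1]
width: 0.077
```

Request:
apply_moves --rows '[0,0,0.1,0,0,0,0.1,0,0,0.3,0,0,0,0.1,0,0,0.6,0,0,0,0,0,0,0.9,0,0,0,0,0,0,0.9,0,0,0,0,0,0,0.9,0,0,0,0]'

```text
clock: 33.7
tcp_pos: [0.5563, 0.2173, 0.2472]
eef_rot: [0.569, -0.42, 0.569, 0.42]
ft_force: [-0.1, -0.2, -1.3]
width: 0.0851
```

```bash
python3 - <<'E'
from h import *
w=cap('wrist');b=cap('top');a=cap('scene');a0=cv2.imread('pics/s.png');b0=cv2.imread('pics/t.png')
s=robot.state();print(s['clock'],s['tcp_pos'],s['width'])
h=cv2.cvtColor(w['img'],cv2.COLOR_BGR2HSV);m=((h[...,0]<8)|(h[...,0]>172))&(h[...,1]>150)&(h[...,2]>50)
n,l,st,c=cv2.connectedComponentsWithStats(m.astype('uint8'));print([(st[k].tolist(),c[k].round(1).tolist()) for k in range(1,n) if st[k][4]>60])
for z in (.155,.082):
  for o in (-.02,.02): print(z,o,proj(w,[[.5566+.296*o,.2175+.955*o,z]]).round(1))
# scene / top: red handles centroid before and after
for n,i0,i1,(x,y,ww,hh) in (('scene',a0,a['img'],(310,150,85,70)),('top',b0,b['img'],(215,230,50,35))):
  for im in (i0,i1):
    h=cv2.cvtColor(im[y:y+hh,x:x+ww],cv2.COLOR_BGR2HSV);m=((h[...,0]<8)|(h[...,0]>172))&(h[...,1]>150)&(h[...,2]>60)
    _,_,st,c=cv2.connectedComponentsWithStats(m.astype('uint8'));print(n,[(q[:].tolist(),d.round(1)) for q,d in zip(st[1:],c[1:]) if q[4]>10])
E
```

```text
33.85 [0.55584367 0.21706071 0.24555404] 0.08573148414906462
[([220, 0, 36, 31, 470], [235.8, 13.1]), ([349, 215, 16, 43, 297], [357.1, 240.5]), ([287, 221, 17, 38, 374], [293.9, 239.6]), ([391, 280, 10, 44, 176], [395.3, 301.7]), ([364, 285, 11, 43, 159], [368.8, 306.1])]
0.155 -0.02 [[289.8 249.4]]
0.155 0.02 [[362.4 249.5]]
0.082 -0.02 [[298.1 219.7]]
0.082 0.02 [[354.2 219.7]]
scene [([50, 14, 8, 24, 105], array([53.4, 25.6])), ([33, 22, 7, 14, 66], array([36.1, 29. ])), ([33, 38, 5, 8, 23], array([35.1, 41.6]))]
scene [([49, 14, 9, 24, 93], array([52.7, 26. ])), ([32, 21, 7, 15, 68], array([35.2, 29. ])), ([32, 37, 5, 8, 22], array([34.2, 40.6]))]
top [([10, 9, 8, 7, 36], array([13.1, 12. ])), ([29, 15, 8, 10, 48], array([32. , 18.5]))]
top []
```

```bash
python3 -c "
from cell import robot
print(robot.job_done())"
```

```text
the job is handed in; nothing more can be done
None
```

The ring is fitted in the groove and the middle-sized pliers are back upright in their slot. I handed the job in with the robot's clock at about 34 s of the 72 s allowed; no verdict was reported.

**What I did:** I took the pliers from the block, put the pins in the eyes and spread the ring. By the pad width (about 28.6 mm) it was open to roughly 0.44 rad; I did not measure that directly. I found the axle by vision and by touching the nose lightly on both sides and behind, and the two agreed to about 1 mm. The ring passed the land without contact and met the collar with about 2 N. I drew it to the back of the groove and let it close.

**Last checks:**
- **Ring:** the eye holes were at (307,221) and (348.5,221) px, against (307.1,220.5) and (348.6,220.4) px predicted for a closed ring lying on the collar.
- **Pliers:** after release, the handles were within about 1 px of their starting place in the scene view and centred on the slot. The same check in the top view found nothing, most likely because the arm was in the way.

**What fell short:**
- While I spread the ring on the post, the fingers swung forward and pressed about 27 N down on the ring and post. That is under the 40 N limit but well above light pressing.
- I had used all 12 picture views by then, so the final ring and pliers checks were made on pixel values only, without looking at a picture.

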